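# Latch the roller-door control box with the slotted driver

## Robot

A 7-joint arm with a two-finger parallel gripper is mounted at the origin on the work surface. World frame = base frame: x ahead of the robot, y to its left, z up, the work surface at z = 0. Lengths are in m, angles in rad, forces in N, time in s.
With the tool pointing down it reaches from about 0.35 to 0.775 m from the base axis. Payload 3.1 kg.
Tool frame: the origin (TCP) lies at the very end of the fingers, on their centre line; the grasp point (between the pads) lies 19 mm behind it; x points along the fingers, y is the direction in which the jaws open and shut, and the axes are right-handed (so a half turn about x gives the same grasp; the last joint's range is limited). The gripper opens to 85 mm and grips with 20 to 120 N. Pads are 22 mm wide; open, the fingers measure 114 mm over their backs; the gripper's body (76 mm by 85 mm) begins 54 mm behind the grasp point. The pads swing forward as they close: fully open they stand 13 mm farther back than shut.
Start: joints at [1.293, 0.311, 0.014, 1.512, -0.004, 1.319, -0.027], TCP at [0.129, -0.535, 0.21] pointing down, gripper open.
Joint ranges: [-2.7, 2.7], [-0.3, 1.91], [-1.27, 1.3], [0.12, 2.57], [-1.44, 4.58], [0.2, 2.03], [-3.05, 3.05]. Speed limits (rad/s): [2.79, 2.79, 3.14, 3.14, 3.14, 3.14, 3.14].

## Interface

Orientations are given as a rotation vector (axis times angle).
In Python, from station import robot gives the robot as it stands. The module is installed in compiled form; this text tells all that it offers.
- The arm moves only by the tool jog_arm, never from a script. Its argument "plan" is a list that holds one entry, the list of rows, each a list of 7 numbers: the shift along the tool's x, y, z in units of 25 mm (1.0 is 25 mm), then the turn, a rotation vector about the tool's x, y, z in rad, then the gripper's target within -1 to 1 (shut at 1, half-way at 0, fully open at -1). In form: [[[dx, dy, dz, ax, ay, az, grip], ...]]. A call has 1 to 5 rows; each row is the pose to reach, as a shift and turn from the pose commanded when the call began, along the tool's axes at that moment; what a row does not reach only later rows make up. A row lasts 1/12 s, in which the tool goes at most 41.7 mm and 7.16 degrees, less where a joint would pass 70% of its speed; a pose out of reach is approached as far as the arm can. A call with a gripper value outside its range is refused whole. The fingers move at their own pace and stop on an object; the grip force is fixed at half the most. Time passes only in rows, so rows that repeat a pose let the fingers close. It gives the time, the measured TCP pose, the force and the opening at its end, in the units of the state.
- robot.observe(): the state, without advancing time (a new reading comes with each control period).
- robot.get_image(name): name is "side" or "top"; returns (picture, depth): 480x640x3 uint8, red, green, blue; 480x640 float32, m along the optical axis (not along the pixel's ray), 0 where there is no reading.
- robot.get_calibration(name): a dict with "camera_matrix" (3x3 intrinsics, pixels), "distortion" ([k1, k2, p1, p2, k3] as OpenCV has them; the pictures are not rectified), "eye" and "attitude" of the camera in the world. Camera axes: x right, y up, looking along -z (the intrinsics and any distortion apply to the point x, -y, -z); pixel columns grow to the right and rows downward; lengths in m; the calibration is good to about 2 mm. A picture is of the moment at which its call begins. get_calibration takes no time and is no camera call.
- robot.sign_off(): hands the job in, once; it reports no verdict.
The state is a dict: "time_s": time; "joints": joint angles; "qvel": joint speeds; "joint_efforts": joint torques, N m; "position": TCP position; "eef_rot": TCP orientation; "ft_force": force on the tool from outside, world axes, zero at the start; "ft_torque": the same for the moment, N m; "width": finger opening in m.
Only numpy, scipy, OpenCV 4.12 (cv2) and the standard library are available. Lean on these libraries where they do the work, as an engineer would, in place of code of your own. Each camera call takes 0.05 s, during which the arm holds its last target.

## Task

The lid of the grey roller-door control box is only resting on its gasket. Take the orange flat-blade driver from the wooden tool block and with its blade turn the slotted latch on the lid a quarter turn clockwise, until it comes up snug against its stop and the lid is drawn fully home, without forcing the latch or leaning hard on the lid. Then set the driver back upright in its own hole in the block, and leave everything else as it is.

Things in the scene. Friction and masses are not known exactly. Their poses are not given: they have to be found in the camera images.
- box: grey steel roller-door control box screwed down on the cabinet top, 180 x 240 mm and 70 mm high plus a 4 mm black gasket on its rim. Origin: centre of its underside; x points to the hinged back, -x to the front (roughly towards the robot), y to its left, z up. Everything on the lid belongs to it. The lid is 182 x 246 mm, 4 mm thick.
- lid_edge (a point): middle of the lid's lower front edge. In the box's frame it is 80 mm up while unlatched, 74 mm when fully home. Hinge 180 mm behind it. Turning the latch tips the lid down 2 degrees and sinks the latch by 5 mm, so a blade kept at one height loses the slot: it must follow down. The latch's top is 86 mm up when home. Pressed with 10 N, the lid gives under 1 mm.
- cam: slotted steel head of the latch, 25 mm across, flush in a dark bezel of 40 mm standing 8 mm proud of the lid top, 35 mm behind the lid's front edge. Origin: centre of the slot's mouth, on the turning axis; x along the slot, z out of the lid. Slot 4.5 mm wide, 4.5 mm deep, flat floor, right across the head. Red dot on the bezel: slot direction when open; green dots: when latched.
- latch (a joint): turn of the latch in rad, clockwise from above positive: 0 is fully open (slot along the box's x), the firm stop at 1.571 is fully latched (slot along the box's y). Starts anywhere from 0 to 0.25. It stays where it is left. Turning takes some 0.03 to 0.07 N m; at the stop the torque rises steeply (about 0.1 N m for each 0.07 rad of hand): about 0.2 N m felt there is snug, 0.35 is forcing.
- driver: flat-blade driver, 138 mm long, about 0.12 kg, standing upright in the block. Origin: middle of the blade's tip; z points up the shaft to the handle, x along the blade's width. Blade 14 mm wide, 2.5 mm thick, 14 mm long; round shaft of 9 mm up to z = 56; black round collar of 30 mm from z = 56 to 64; orange handle from z = 64 to 136, 34 mm wide along x and 24 mm thick along y with flat sides (grip across y). In the slot the blade has some 8 degrees of play either way.
- stand: light wooden tool block fixed on the cabinet top, 56 x 130 mm and 64 mm high, with two round holes of 20 mm, 60 mm deep, at y = -35 mm (the orange driver's) and y = +35 mm (the cross-head driver's). Origin: centre of its underside, z up.
- stand_hole0 (a point): centre of the mouth of the orange driver's hole, on the block's top. With the driver home its collar rests on the block's top and its blade tip is 56 mm below this point.
- cross_driver: cross-head driver with a round blue handle of 28 mm, standing in the block's other hole, 70 mm from the orange one, 130 mm high over the table. To be left alone. Origin: its tip.
- padlock: steel padlock, 46 x 50 x 22 mm, lying on the cabinet top near the robot. To be left alone. Origin: centre of its underside.
- carabiner: aluminium carabiner, 80 mm long, lying behind the gap between box and block. To be left alone. Origin: its middle.
- bowl: blue ceramic key bowl, 144 mm across, 50 mm high, at the left side. To be left alone. Origin: centre of its underside.
- battery: black block battery, 70 x 105 x 98 mm, at the left side. To be left alone. Origin: centre of its underside.
- torch: small metal torch, 145 mm long, 40 mm thick, lying at the right side. To be left alone. Origin: under its middle.
Mind the look-alikes: they are no part of the job. Several things look just like the stand: the one meant starts farthest from the robot's base. What is meant by the driver is not pink, and is the smaller of those in its own colour.

How it is judged:
By the outcome, as a careful person would: the job done as asked, in the order asked, and still so for the second after the job is handed in, with the robot touching nothing.
It also fails if it takes over 72 s, if anything falls off the work surface, if the arm or the gripper's body presses on something with over 40 N, if the wrist force passes 120 N, or if a joint passes its speed limit or range.

## Working session

There is one attempt and no reset: what is moved stays moved. The work goes in short steps, Python scripts to look and compute and a tool call to move; the robot and the scene stay as the last step left them, time stands still between calls to the robot, and variables do not carry over. Pictures are saved under pics/ and viewed, and the job is handed in when it is done.

Besides the shell and the picture viewer there is one more tool, called after "Call:" as name(argument=value, ...), one argument or row to a line, values as JSON. jog_arm: Moves the arm, as the interface text tells. Its arguments: {"type":"object","properties":{"plan":{"type":"array","items":{"type":"array","items":{"type":"array","items":{"type":"number"}}}}},"required":["plan"]}

```bash
mkdir -p pics
python3 - <<'E'
from station import robot
import cv2,numpy as np
s=robot.observe()
for k,v in s.items(): print(k,np.round(v,4))
for n in("side","top"):
    im,d=robot.get_image(n); cv2.imwrite(f"pics/{n}0.png",im[:,:,::-1]); np.savez(f"{n}0.npz",im=im,d=d)
    c=robot.get_calibration(n); print(n,{k:np.round(v,4).tolist() for k,v in c.items()})
E
```

```text
time_s 0.0
joints [ 1.2933  0.3117  0.014   1.5131 -0.0044  1.3192 -0.0272]
qvel [-0.0013  0.0008  0.0002 -0.0009 -0.0022  0.0002  0.0011]
joint_efforts [ 2.00000e-04 -3.79912e+01  1.46300e-01 -2.30593e+01  1.23000e-02
  1.37000e-02  0.00000e+00]
position [ 0.1283 -0.534   0.2091]
eef_rot [ 2.0969  0.251  -2.0977]
ft_force [ 0.2654 -0.3038 -0.0567]
ft_torque [ 0.042  -0.0643  0.0544]
width 0.0858
side {'camera_matrix': [[440.2503, 0.0, 313.828], [0.0, 440.2503, 238.8715], [0.0, 0.0, 1.0]], 'distortion': [-0.0195, 0.0, 0.0, 0.0, 0.0], 'eye': [0.129, 0.8481, 0.6693], 'attitude': [0.2762, -1.3547, -2.4697]}
top {'camera_matrix': [[597.8516, 0.0, 317.7073], [0.0, 597.8516, 236.0176], [0.0, 0.0, 1.0]], 'distortion': [-0.0695, 0.0, 0.0, 0.0, 0.0], 'eye': [0.1393, -0.0397, 2.0238], 'attitude': [0.1526, -0.1313, -1.5937]}
```

View pics/side0.png

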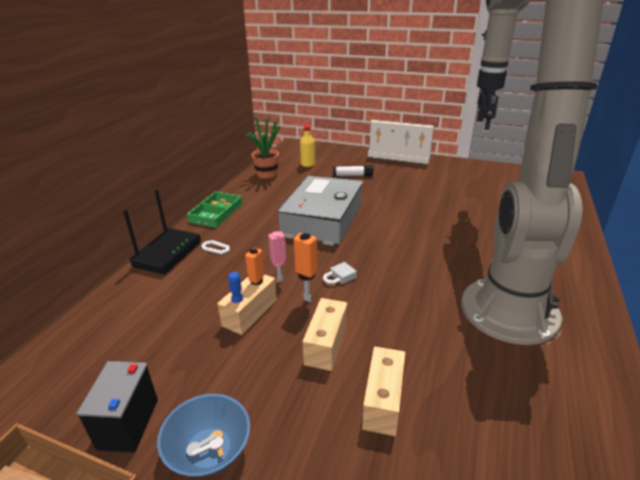

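View pics/top0.png

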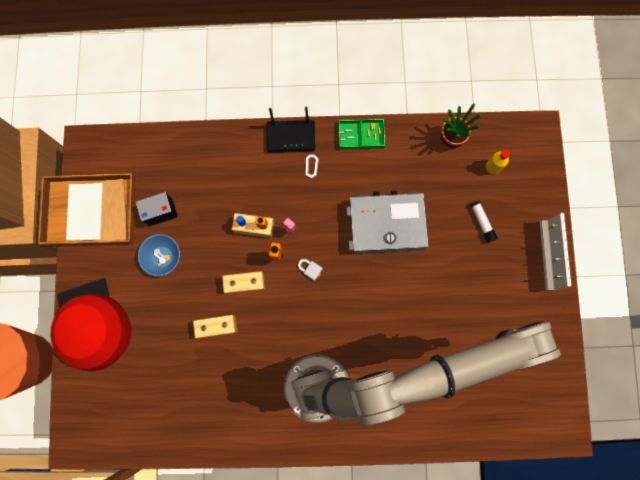

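```bash
cat > h.py <<'E'
from station import robot
import cv2,numpy as np
from scipy.spatial.transform import Rotation as R
def cal(n):
    c=robot.get_calibration(n); return np.array(c["camera_matrix"]),np.array(c["distortion"]),np.array(c["eye"]),R.from_rotvec(c["attitude"]).as_matrix()
def ray(n,uv):
    K,D,e,A=cal(n); p=cv2.undistortPoints(np.array(uv,float).reshape(-1,1,2),K,D).reshape(-1,2)
    d=np.c_[p[:,0],-p[:,1],-np.ones(len(p))]@A.T
    return e,d
def onz(n,uv,z):
    e,d=ray(n,uv); return e+d*((z-e[2])/d[:,2])[:,None]
def dep(n,uv,d):  # depth points
    e,r=ray(n,uv); uv=np.round(np.array(uv).reshape(-1,2)).astype(int)
    return e+r*d[uv[:,1],uv[:,0]][:,None]
def proj(n,P):
    K,D,e,A=cal(n); q=(np.array(P).reshape(-1,3)-e)@A; q=q*[1,-1,-1]
    return cv2.projectPoints(q,np.zeros(3),np.zeros(3),K,D)[0].reshape(-1,2)
def cloud(n,d):
    v,u=np.mgrid[0:480,0:640]; return dep(n,np.c_[u.ravel(),v.ravel()],d).reshape(480,640,3)
def tri(uv1,uv2):
    a,d=ray("side",uv1); b,f=ray("top",uv2); d=d[0];f=f[0]
    s=np.linalg.lstsq(np.c_[d,-f],b-a,rcond=None)[0]; p,q=a+s[0]*d,b+s[1]*f
    return (p+q)/2,np.linalg.norm(p-q)
E
python3 - <<'E'
from h import *
s=np.load("side0.npz");t=np.load("top0.npz")
def crop(a,x0,y0,x1,y1,f,fn):
    cv2.imwrite(fn,cv2.resize(a[y0:y1,x0:x1,::-1],None,fx=f,fy=f,interpolation=cv2.INTER_CUBIC))
crop(t["im"],220,180,440,290,3.6,"pics/topc.png")
crop(s["im"],200,170,380,340,3.4,"pics/sidec.png")
C=cloud("top",t["d"])
for u,v in [(390,220),(252,225),(262,222),(390,238),(275,250),(289,224),(320,330),(250,300)]: print((u,v),C[v,u].round(3))
E
```

```text
(390, 220) [ 0.541 -0.259  0.079]
(252, 225) [0.542 0.202 0.058]
(262, 222) [0.532 0.159 0.149]
(390, 238) [ 0.479 -0.256  0.083]
(275, 250) [0.436 0.116 0.174]
(289, 224) [0.524 0.072 0.143]
(320, 330) [ 0.188 -0.016 -0.   ]
(250, 300) [0.295 0.218 0.001]
```

View pics/topc.png

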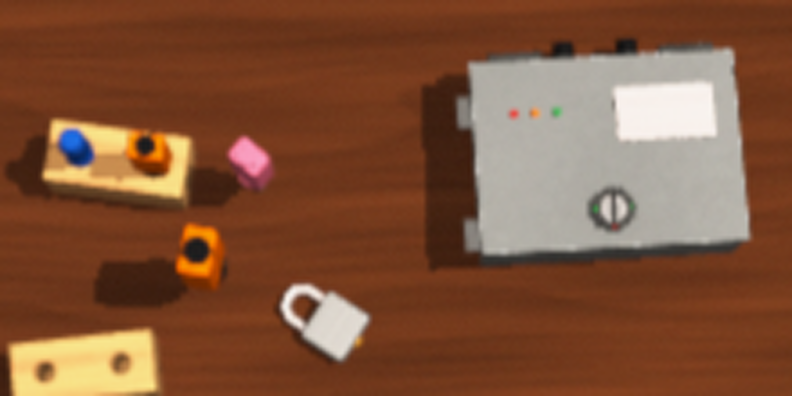

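View pics/sidec.png

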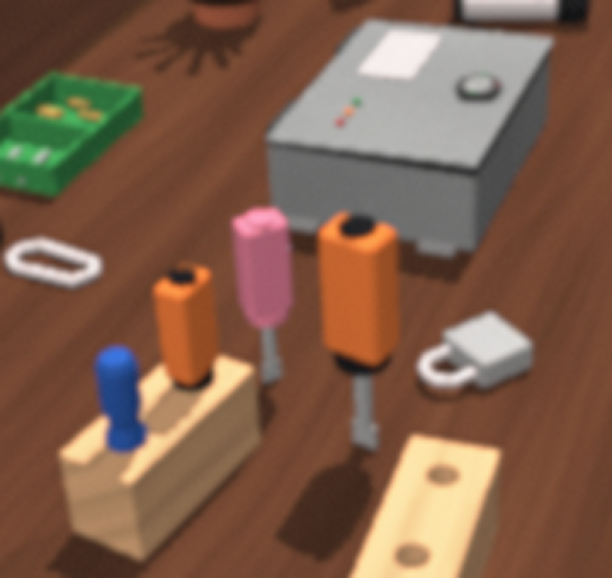

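Run:
```python
from h import *
s=np.load("side0.npz");t=np.load("top0.npz")
C={"side":cloud("side",s["d"]),"top":cloud("top",t["d"])}
I={"side":s["im"],"top":t["im"]}
def rect(P):
    (c,wh,a)=cv2.minAreaRect((P[:,:2]*1000).astype(np.float32)); return np.round(c,1),np.round(wh,1),round(a,1)
for n in C:
    P=C[n]; hsv=cv2.cvtColor(I[n],cv2.COLOR_RGB2HSV); H,S,V=hsv[...,0],hsv[...,1],hsv[...,2]
    X,Y,Z=P[...,0],P[...,1],P[...,2]
    reg=(X>.45)&(X<.62)&(Y>.12)&(Y<.3)
    m=reg&(Z>.055)&(Z<.07)&(H>10)&(H<30)&(S<170); print(n,"standtop",m.sum(),rect(P[m]),np.median(Z[m]))
    print(cv2.boxPoints(cv2.minAreaRect((P[m][:,:2]*1000).astype(np.float32))).round(1).tolist())
    m=reg&(H>4)&(H<16)&(S>200)&(V>120)&(Y<.2)&(Z>.06); print(" orange",m.sum(),np.percentile(Z[m],[5,50,95]))
    if n=="side": 
        m2=m&(Z>.075)&(Z<.14)
    m2=m&(Z>.13); print("  top",m2.sum(), rect(P[m2]) if m2.sum()>2 else 0, P[m2].mean(0))
    reg=(X>.38)&(X<.68)&(Y>-.42)&(Y<-.1)&(Z>.07)&(Z<.1); 
    m=reg; print(" lid",m.sum(),rect(P[m])); 
    print(cv2.boxPoints(cv2.minAreaRect((P[m][:,:2]*1000).astype(np.float32))).round(1).tolist())
    A=np.c_[P[m][:,:2],np.ones(m.sum())]; print("  plane",np.linalg.lstsq(A,Z[m],rcond=None)[0])
    # box pieces
    ys,xs=np.where(m); print(xs.min(),xs.max(),ys.min(),ys.max())
for n,b in(("side",(225,235,270,320)),("top",(230,205,300,265))):
    x0,y0,x1,y1=b; cv2.imwrite(f"pics/{n}drv.png",cv2.resize(I[n][y0:y1,x0:x1,::-1],None,fx=8 if n=="top" else 7,fy=8 if n=="top" else 7,interpolation=cv2.INTER_NEAREST))
for n,b in(("side",(320,180,365,215)),("top",(375,225,405,250))):
    x0,y0,x1,y1=b; cv2.imwrite(f"pics/{n}cam.png",cv2.resize(I[n][y0:y1,x0:x1,::-1],None,fx=14,fy=14,interpolation=cv2.INTER_NEAREST))
```

```text
side standtop 834 (array([548. , 203.7]), array([132.5,  60.4]), 81.2) 0.06461110323939384
[[508.1000061035156, 142.8000030517578], [567.7999877929688, 133.60000610351562], [588.0, 264.6000061035156], [528.2999877929688, 273.79998779296875]]Traceback (most recent call last):
  File "<stdin>", line 13, in <module>
    return _quantile_unchecked(
        a, q, axis, out, overwrite_input, method, keepdims, weights)
    return _ureduce(a,
                    func=_quantile_ureduce_func,
    ...<5 lines>...
                    overwrite_input=overwrite_input,
                    method=method)
    r = func(a, **kwargs)
    result = _quantile(arr,
                       quantiles=q,
    ...<2 lines>...
                       out=out,
                       weights=wgt)
    slices_having_nans = np.isnan(arr[-1, ...])
                                  ~~~^^^^^^^^^
IndexError: index -1 is out of bounds for axis 0 with size 0
```

Run:
```python
from h import *
s=np.load("side0.npz");t=np.load("top0.npz")
C={"side":cloud("side",s["d"]),"top":cloud("top",t["d"])}
I={"side":s["im"],"top":t["im"]}
def rect(P):
    (c,wh,a)=cv2.minAreaRect((P[:,:2]*1000).astype(np.float32)); return np.round(c,1),np.round(wh,1),round(a,1)
for n,(u,v) in(("side",(254,264)),("top",(260,225))):
    print(I[n][v,u],cv2.cvtColor(I[n],cv2.COLOR_RGB2HSV)[v,u],C[n][v,u])
for n in C:
    P=C[n]; hsv=cv2.cvtColor(I[n],cv2.COLOR_RGB2HSV); H,S,V=hsv[...,0],hsv[...,1],hsv[...,2]
    X,Y,Z=P[...,0],P[...,1],P[...,2]
    reg=(X>.45)&(X<.62)&(Y>.12)&(Y<.3)
    m=reg&(Z>.055)&(Z<.07)&(H>10)&(H<30)&(S<170); print(n,"standtop",m.sum(),rect(P[m]),np.median(Z[m]))
    print(cv2.boxPoints(cv2.minAreaRect((P[m][:,:2]*1000).astype(np.float32))).round(1).tolist())
    m=reg&(S>190)&(V>120)&(H<20)&(Z>.07); print(" orange",m.sum())
    if m.sum():
      m2=m&(Z>.135); print("  top",m2.sum(), rect(P[m2]) if m2.sum()>2 else 0, P[m2].mean(0))
    m=(X>.38)&(X<.68)&(Y>-.42)&(Y<-.1)&(Z>.07)&(Z<.1); 
    print(" lid",m.sum(),rect(P[m])); 
    print(cv2.boxPoints(cv2.minAreaRect((P[m][:,:2]*1000).astype(np.float32))).round(1).tolist())
    A=np.c_[P[m][:,:2],np.ones(m.sum())]; print("  plane",np.linalg.lstsq(A,Z[m],rcond=None)[0])
for n,b in(("side",(225,235,270,320)),("top",(230,205,300,265))):
    x0,y0,x1,y1=b; cv2.imwrite(f"pics/{n}drv.png",cv2.resize(I[n][y0:y1,x0:x1,::-1],None,fx=8 if n=="top" else 7,fy=8 if n=="top" else 7,interpolation=cv2.INTER_NEAREST))
for n,b in(("side",(320,180,365,215)),("top",(375,225,405,250))):
    x0,y0,x1,y1=b; cv2.imwrite(f"pics/{n}cam.png",cv2.resize(I[n][y0:y1,x0:x1,::-1],None,fx=14,fy=14,interpolation=cv2.INTER_NEAREST))
```

```text
[177  90  42] [ 11 194 177] [0.53192037 0.18430452 0.12547626]
[124  48   0] [ 12 255 124] [0.52565501 0.16701525 0.13217866]
side standtop 834 (array([548. , 203.7]), array([132.5,  60.4]), 81.2) 0.06461110323939384
[[508.1000061035156, 142.8000030517578], [567.7999877929688, 133.60000610351562], [588.0, 264.6000061035156], [528.2999877929688, 273.79998779296875]]
 orange 468
  top 98 (array([502.1, 152.8]), array([109.8,  23.1]), 31.6) [0.48871177 0.15030477 0.14765217]
 lid 2566 (array([ 542.2, -252. ]), array([190.1, 252. ]), 1.4)
[[444.0, -128.39999389648438], [450.29998779296875, -380.3999938964844], [640.4000244140625, -375.6000061035156], [634.0999755859375, -123.69999694824219]]
  plane [-0.02585699 -0.01312066  0.0929604 ]
top standtop 369 (array([542.9, 202.2]), array([132.4,  58.6]), 80.8) 0.06222174640681288
[[503.3999938964844, 141.5], [561.2999877929688, 132.1999969482422], [582.4000244140625, 262.79998779296875], [524.5999755859375, 272.20001220703125]]
 orange 90
  top 60 (array([500.3, 152.7]), array([109.6,  35.7]), 19.1) [0.52360189 0.15881527 0.1457486 ]
 lid 3880 (array([ 537.9, -254.3]), array([191., 248.]), 1.5)
[[439.1000061035156, -132.89999389648438], [445.6000061035156, -380.79998779296875], [636.5999755859375, -375.79998779296875], [630.0999755859375, -127.9000015258789]]
  plane [-0.03281868 -0.00189786  0.09761182]
```

View pics/topdrv.png

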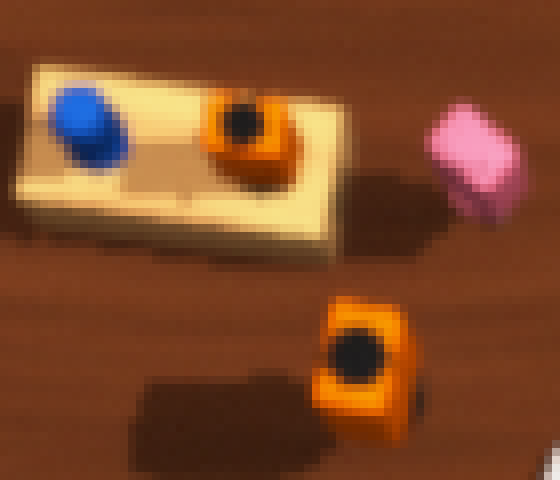

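View pics/sidedrv.png

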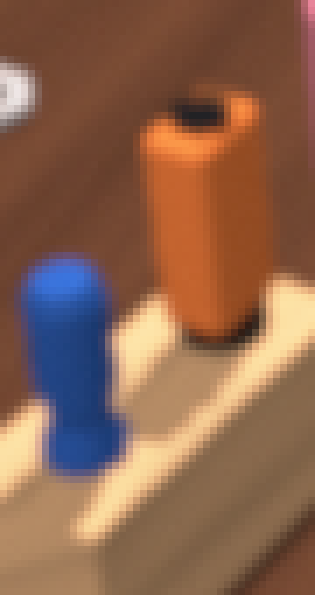

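View pics/topcam.png

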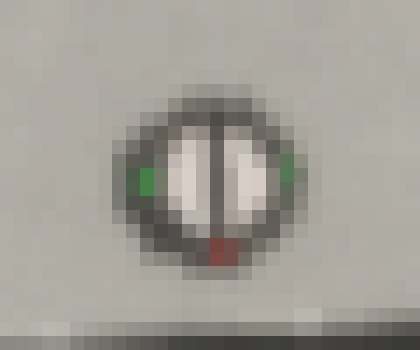

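View pics/sidecam.png

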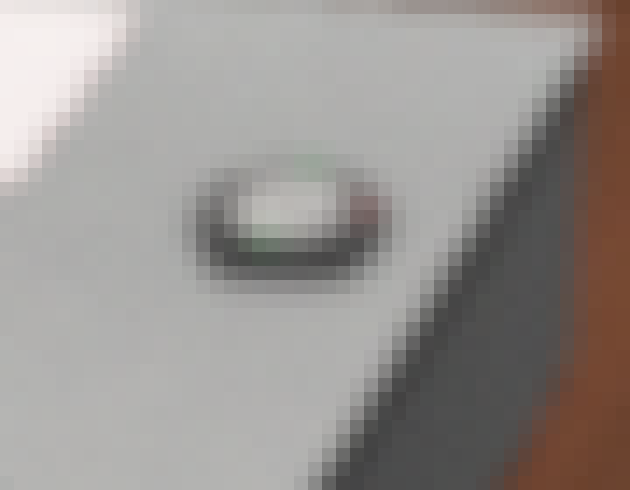

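Run:
```python
from h import *
s=np.load("side0.npz");t=np.load("top0.npz")
C={"side":cloud("side",s["d"]),"top":cloud("top",t["d"])}
I={"side":s["im"],"top":t["im"]}
def rr(n,m,z):
    v,u=np.where(m); P=onz(n,np.c_[u,v],z)[:,:2]*1000
    r=cv2.minAreaRect(P.astype(np.float32)); return np.round(r[0],1),np.round(r[1],1),round(r[2],2),P.mean(0).round(1),m.sum()
def win(m,x0,y0,x1,y1):
    o=np.zeros_like(m); o[y0:y1,x0:x1]=m[y0:y1,x0:x1]; return o
for n in C:
    P=C[n]; hsv=cv2.cvtColor(I[n],cv2.COLOR_RGB2HSV); H,S,V=[hsv[...,i].astype(int) for i in range(3)]
    X,Y,Z=P[...,0],P[...,1],P[...,2]
    m=(X>.45)&(X<.62)&(Y>.12)&(Y<.3)&(Z>.05)&(Z<.075)&(H>10)&(H<30)&(S<170)
    print(n,"stand",rr(n,m,.064))
    w=(248,245,264,258) if n=="side" else (253,212,268,224)
    m=win(V<70,*w); print(" cap",rr(n,m,.146))
    w=(320,180,365,215) if n=="side" else (380,228,401,246)
    m=win((V<130),*w) 
    if n=="side": m=win((V<150),332,189,350,202)
    print(" bezel",rr(n,m,.091 if n=='top' else .088))
    # orange top face in top
    if n=="top":
        m=win((V>170)&(S>200),253,212,270,231); print(" handletop",rr(n,m,.144))
        g=cv2.cvtColor(I[n],cv2.COLOR_RGB2GRAY)
        print(g[230:247,382:399])
        pts=[]
        for v in range(235,242):
            row=255-g[v,387:394].astype(float); row=np.clip(row-row.min()-5,0,None)
            row[[0,1,-1,-2]]*= (v not in(0,)); 
            c=(row[1:-1]*np.arange(388,393)).sum()/row[1:-1].sum(); pts.append((c,v))
        Q=onz(n,pts,.091); f=np.polyfit(Q[:,0],Q[:,1],1); print(np.round(pts,2)[:,0],"slot yaw deg",np.degrees(np.arctan(f[0])))
        R_,G_,B_=[I[n][...,i].astype(int) for i in range(3)]
        for nm,mm in(("red",R_-G_>25),("green",G_-R_>25)):
            mm=win(mm,382,230,399,247); v,u=np.where(mm); W=onz(n,np.c_[u,v],.091)*1000; print(nm,np.c_[u,v].tolist(),W.round(0)[:,:2].tolist())
    m=(X>.38)&(X<.68)&(Y>-.42)&(Y<-.1)&(Z>.07)&(Z<.1)&(V>120); print(" lid",rr(n,m,.082))
```

```text
side stand (array([543.3, 208.7]), array([143.8,  68.8]), 80.75, array([539.5, 218.2]), np.int64(947))
 cap (array([542.1, 167.6]), array([11.9,  7.7]), 19.34, array([541.5, 166.8]), np.int64(15))
 bezel (array([ 480.2, -247.8]), array([41. , 50.4]), 6.16, array([ 478.5, -244.4]), np.int64(76))
 lid (array([ 536.9, -252.3]), array([184.4, 258.9]), 2.24, array([ 536.6, -242.5]), np.int64(2298))
top stand (array([541.9, 201.3]), array([132.1,  58.8]), 80.56, array([538.2, 202.9]), np.int64(434))
 cap (array([539.2, 165.4]), array([9.5, 9.1]), 43.4, array([539.3, 165.9]), np.int64(12))
 bezel (array([ 478.9, -252.8]), array([37.2, 40.1]), 42.27, array([ 478.8, -251.5]), np.int64(81))
 handletop (array([536.1, 161.6]), array([39.4, 31.2]), 75.52, array([536.8, 161.3]), np.int64(62))
[[170 171 171 169 170 172 170 168 169 170 168 170 171 171 171 171 173]
 [169 170 170 170 170 166 155 149 147 155 152 165 171 171 171 173 173]
 [169 168 169 167 163 140 116 110 104 118 114 145 165 169 173 171 172]
 [170 168 164 146 133 102  91  95  76  93  90 109 144 164 170 171 171]
 [169 165 144 109  95 109 
[... 598 characters left out ...]
2 169 170 171]
 [172 172 168 146 134 125  94  84  87  88 109 143 163 168 168 169 171]
 [173 172 170 167 167 164 140 130 129 130 147 165 170 169 170 171 172]
 [174 172 172 172 171 169 167 166 168 165 168 170 170 169 172 172 172]
 [173 173 174 173 172 171 169 170 172 171 172 171 172 172 174 173 171]]
[389.93 389.95 390.04 390.05 390.06 390.24 390.19] slot yaw deg 0.029244290546586827
red [[390, 242], [391, 242], [390, 243], [391, 243]] [[465.0, -255.0], [465.0, -258.0], [461.0, -254.0], [461.0, -258.0]]
green [[385, 237], [395, 237], [385, 238]] [[482.0, -239.0], [481.0, -272.0], [478.0, -239.0]]
 lid (array([ 535.4, -254. ]), array([182., 246.]), 1.41, array([ 533.8, -254. ]), np.int64(3740))
```

Run:
```python
from h import *
s=np.load("side0.npz")
P=cloud("side",s["d"]);hsv=cv2.cvtColor(s["im"],cv2.COLOR_RGB2HSV)
print(hsv[264,244:266,2])
for n,(u0,u1) in(("L",(248,254)),("R",(257,261))):
    Q=P[258:276,u0:u1].reshape(-1,3); Q=Q[(Q[:,2]>.08)&(Q[:,2]<.14)]
    f=np.linalg.svd(Q[:,:2]-np.median(Q[:,:2],0))
    print(n,len(Q),np.median(Q,0).round(4),f[2].round(3),(f[1]/np.sqrt(len(Q))).round(4))
    for _ in range(1):
        d=(Q[:,:2]-np.median(Q[:,:2],0))@f[2][1]; k=abs(d)<.004; g=np.linalg.svd(Q[k,:2]-Q[k,:2].mean(0)); print(k.sum(),g[2][0],np.degrees(np.arctan2(*g[2][0][::-1])), Q[k].mean(0))
# section near z=.11: print points
for v in(262,266,270): print(P[v,244:267].round(3).tolist())
# vertical edges of handle in side: cast to axis-normal plane
```

```text
[117 129 159 184 194 195 196 196 195 190 177 162 152 149 148 148 148 148
 144 132 119 113]
L 104 [0.5416 0.1838 0.1154] [[-0.986  0.169]
 [ 0.169  0.986]] [0.005  0.0011]
104 [-0.98561163  0.16902581] 170.2688175970136 [0.54178831 0.18379618 0.11525513]
R 72 [0.5304 0.1694 0.1089] [[ 0.088  0.996]
 [ 0.996 -0.088]] [0.0045 0.0008]
72 [0.08833408 0.9960909 ] 84.9322246735541 [0.53034762 0.16948021 0.10908819]
[[0.652, 0.035, 0.002], [0.651, 0.032, 0.001], [0.552, 0.183, 0.125], [0.551, 0.181, 0.124], [0.547, 0.182, 0.126], [0.545, 0.182, 0.126], [0.542, 0.183, 0.127], [0.537, 0.187, 0.131], [0.535, 0.186, 0.131], [0.533, 0.185, 0.131], [0.533, 0.182, 0.129], [0.533, 0.178, 0.126], [0.532, 0.175, 0.125], [0.531, 0.173, 0.123], [0.53, 0.17, 0.122], [0.53, 0.166, 0.119], [0.53, 0.161, 0.116], [0.529, 0.159, 0.115], [0.528, 0.156, 0.113], [0.607, 0.014, -0.001], [0.603, 0.016, 0.001], [0.599, 0.017, 0.003], [0.599, 0.012, 0.0]]
[[0.644, 0.051, 0.002], [0.641, 0.05, 0.003], [0.555, 0.18, 0.112], [0.55, 0.184, 0.116], [0.548, 0.184, 0.116], [0.546, 0.182, 0.116], [0.543, 0.183, 0.117], [0.5
[... 179 characters left out ...]
.53, 0.168, 0.11], [0.529, 0.165, 0.108], [0.528, 0.162, 0.106], [0.53, 0.155, 0.101], [0.599, 0.031, -0.0], [0.595, 0.031, 0.001], [0.592, 0.032, 0.002], [0.59, 0.031, 0.002]]
[[0.635, 0.066, 0.003], [0.633, 0.065, 0.002], [0.632, 0.062, 0.0], [0.553, 0.181, 0.102], [0.549, 0.184, 0.105], [0.547, 0.184, 0.105], [0.543, 0.185, 0.107], [0.54, 0.185, 0.108], [0.538, 0.185, 0.108], [0.535, 0.186, 0.11], [0.534, 0.184, 0.109], [0.533, 0.181, 0.107], [0.532, 0.179, 0.106], [0.531, 0.176, 0.104], [0.531, 0.172, 0.102], [0.531, 0.168, 0.098], [0.53, 0.165, 0.097], [0.531, 0.16, 0.093], [0.53, 0.157, 0.092], [0.529, 0.154, 0.089], [0.589, 0.045, -0.001], [0.584, 0.048, 0.002], [0.579, 0.053, 0.007]]
```

```bash
cat >> h.py <<'E'
def down(yaw): # jaw axis yaw deg
    a=np.radians(yaw); y=np.array([np.cos(a),np.sin(a),0]); x=np.array([0,0,-1.]); return np.c_[x,y,np.cross(x,y)]
def st(p=True):
    o=robot.observe(); Rm=R.from_rotvec(o["eef_rot"]).as_matrix()
    yaw=np.degrees(np.arctan2(Rm[1,1],Rm[0,1]))
    if p: print("t",round(o["time_s"],2),"pos",np.round(o["position"],4),"jawyaw",round(yaw,2),"xaxis",Rm[:,0].round(3),"w",round(o["width"],4),"F",np.round(o["ft_force"],2),"T",np.round(o["ft_torque"],3),"j",np.round(o["joints"],2))
    return np.array(o["position"]),Rm,yaw
def go(pos,yaw):
    p,Rm,y=st(); d=Rm.T@(np.array(pos)-p)/.025; w=R.from_matrix(Rm.T@down(yaw)).as_rotvec(); print("units",d.round(3),"rot",w.round(3))
E
python3 - <<'E'
from h import *
go((.54,.167,.21),-8); go((.54,.167,.21),172); go((.45,-.2,.21),-8)
E
```

```text
t 0.1 pos [ 0.1283 -0.5341  0.2092] jawyaw -76.48 xaxis [-0.001  0.002 -1.   ] w 0.0854 F [ 0.07  0.85 -0.15] T [-0.049 -0.006  0.027] j [ 1.29  0.31  0.01  1.51 -0.    1.32 -0.03]
units [ 1.7000e-02 -2.3418e+01 -2.2565e+01] rot [-1.195e+00 -1.000e-03  2.000e-03]
t 0.1 pos [ 0.1283 -0.5341  0.2092] jawyaw -76.48 xaxis [-0.001  0.002 -1.   ] w 0.0854 F [ 0.07  0.85 -0.15] T [-0.049 -0.006  0.027] j [ 1.29  0.31  0.01  1.51 -0.    1.32 -0.03]
units [ 1.7000e-02 -2.3418e+01 -2.2565e+01] rot [1.946e+00 2.000e-03 1.000e-03]
t 0.1 pos [ 0.1283 -0.5341  0.2092] jawyaw -76.48 xaxis [-0.001  0.002 -1.   ] w 0.0854 F [ 0.07  0.85 -0.15] T [-0.049 -0.006  0.027] j [ 1.29  0.31  0.01  1.51 -0.    1.32 -0.03]
units [-1.2000e-02 -9.9860e+00 -1.5634e+01] rot [-1.195e+00 -1.000e-03  2.000e-03]
```

Call:
jog_arm(
  plan=[
    [[0,-9.99,-15.63,-1.195,0,0,-1],[0,-9.99,-15.63,-1.195,0,0,-1],[0,-9.99,-15.63,-1.195,0,0,-1],[0,-9.99,-15.63,-1.195,0,0,-1],[0,-9.99,-15.63,-1.195,0,0,-1]],
  ],
)

```text
time_s: 0.52
position: [0.2737, -0.3828, 0.2098]
eef_rot: [1.706, 0.79, -1.707]
ft_force: [0.8, -0.9, -0.8]
width: 0.0852
```

Run:
```python
from h import *
go((.54,.167,.21),-8)
```

```text
t 0.52 pos [ 0.2737 -0.3828  0.2098] jawyaw -40.35 xaxis [-0.001  0.001 -1.   ] w 0.0852 F [ 0.79 -0.94 -0.77] T [-0.006 -0.038  0.047] j [ 1.09  0.16 -0.2   1.71  0.03  1.28  0.18]
units [-3.0000e-03 -6.1200e+00 -2.3656e+01] rot [-0.565 -0.     0.001]
```

Call:
jog_arm(
  plan=[
    [[0,-6.1,-23.6,-0.56,0,0,-1],[0,-6.1,-23.6,-0.56,0,0,-1],[0,-6.1,-23.6,-0.56,0,0,-1],[0,-6.1,-23.6,-0.56,0,0,-1],[0,-6.1,-23.6,-0.56,0,0,-1]],
  ],
)

```text
time_s: 0.93
position: [0.365, -0.1957, 0.2099]
eef_rot: [1.315, 1.137, -1.316]
ft_force: [0.4, -0.9, 0.8]
width: 0.0853
```

Run:
```python
from h import *
go((.54,.167,.21),-8)
```

```text
t 0.93 pos [ 0.365  -0.1957  0.2099] jawyaw -8.31 xaxis [-0. -0. -1.] w 0.0853 F [ 0.37 -0.92  0.75] T [ 0.007 -0.018 -0.033] j [ 0.87  0.05 -0.43  1.83  0.02  1.26  0.28]
units [-9.0000e-03  4.8290e+00 -1.5367e+01] rot [-0.005  0.     0.   ]
```

Call:
jog_arm(
  plan=[
    [[0,4.8,-15.3,0,0,0,-1],[0,4.8,-15.3,0,0,0,-1],[0,4.8,-15.3,0,0,0,-1],[0,4.8,-15.3,0,0,0,-1],[0,4.8,-15.3,0,0,0,-1]],
  ],
)

```text
time_s: 1.35
position: [0.4564, -0.0088, 0.2101]
eef_rot: [1.319, 1.134, -1.32]
ft_force: [1.5, -0.8, 1.5]
width: 0.0856
```

Run:
```python
from h import *
go((.54,.167,.21),-8)
```

```text
t 1.35 pos [ 0.4564 -0.0088  0.2101] jawyaw -8.62 xaxis [-0.    -0.001 -1.   ] w 0.0856 F [ 1.46 -0.83  1.52] T [-0.011 -0.027 -0.026] j [ 0.55  0.17 -0.65  1.73  0.1   1.28 -0.27]
units [-3.000e-03  2.254e+00 -7.453e+00] rot [-0.011  0.001  0.   ]
```

Call:
jog_arm(
  plan=[
    [[0,2.25,-7.45,-0.01,0,0,-1],[0,2.25,-7.45,-0.01,0,0,-1],[0,2.25,-7.45,-0.01,0,0,-1],[0,2.25,-7.45,-0.01,0,0,-1],[0,2.25,-7.45,-0.01,0,0,-1]],
  ],
)

```text
time_s: 1.77
position: [0.5398, 0.1698, 0.2095]
eef_rot: [1.31, 1.144, -1.309]
ft_force: [0.4, 0.2, 1.4]
width: 0.0857
```

```bash
cat >> h.py <<'E'
def snap(tag,side=(200,170,380,340),top=(220,180,440,290)):
    out={}
    for n,b in(("side",side),("top",top)):
        if b is None: continue
        im,d=robot.get_image(n); np.savez(f"{n}{tag}.npz",im=im,d=d); x0,y0,x1,y1=b; f=min(790/(x1-x0),590/(y1-y0))
        cv2.imwrite(f"pics/{n}{tag}.png",cv2.resize(im[y0:y1,x0:x1,::-1],None,fx=f,fy=f,interpolation=cv2.INTER_CUBIC)); out[n]=(im,d)
    return out
E
python3 - <<'E'
from h import *
go((.54,.167,.21),-8)
snap("1",(200,150,330,330),(230,170,330,260))
print(proj("side",[.54,.167,.21]),proj("top",[.54,.167,.21]))
E
```

```text
t 1.77 pos [0.5398 0.1698 0.2095] jawyaw -7.81 xaxis [-0.001  0.003 -1.   ] w 0.0857 F [0.38 0.15 1.41] T [-0.029  0.012  0.016] j [ 0.16  0.43 -0.71  1.45  0.28  1.37 -0.69]
units [-0.022  0.023  0.112] rot [ 0.003 -0.003  0.001]
[[250.63519356 225.29600677]] [[257.1954937  215.55234855]]
```

View pics/side1.png

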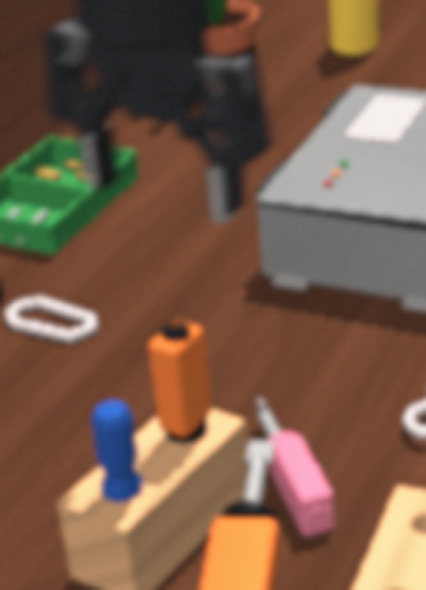

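View pics/top1.png

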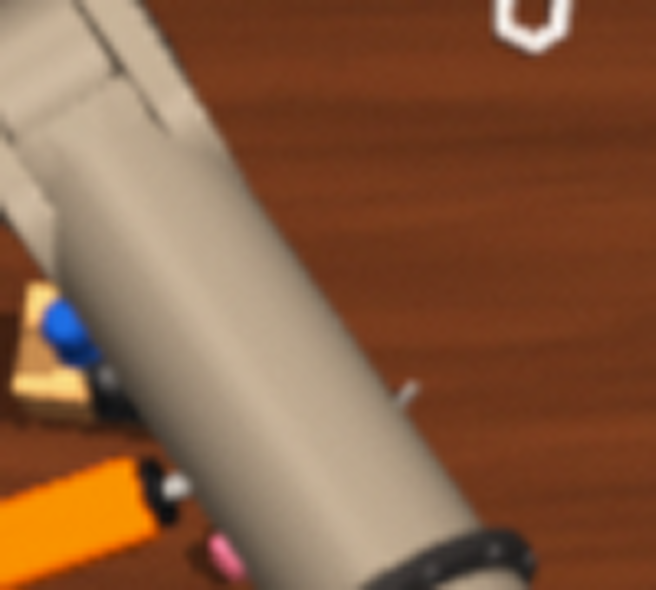

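Run:
```python
from h import *
p,Rm,y=st(0)
for s in(-1,1):
    for o in(.0428,.057): print(s,o,proj("side",p+[0,0,.013]+Rm[:,1]*s*o))
im=np.load("side1.npz")["im"]
x0,y0,x1,y1=215,180,285,230
cv2.imwrite("pics/f1.png",cv2.resize(im[y0:y1,x0:x1,::-1],None,fx=11,fy=11,interpolation=cv2.INTER_NEAREST))
d=np.load("side1.npz")["d"]; C=cloud("side",d)
for v in(200,204,208,212,216): 
    print(v,[(u,C[v,u].round(3).tolist()) for u in range(226,272,2) if C[v,u,2]>.15])
```

```text
-1 0.0428 [[266.70263894 226.1949693 ]]
-1 0.057 [[272.6654578  227.81196688]]
1 0.0428 [[232.40452791 216.89398998]]
1 0.057 [[226.97493803 215.4215886 ]]
200 [(226, [0.586, 0.175, 0.265]), (228, [0.583, 0.172, 0.264]), (230, [0.583, 0.165, 0.26]), (232, [0.581, 0.161, 0.259]), (262, [0.496, 0.189, 0.287]), (264, [0.492, 0.187, 0.286]), (266, [0.488, 0.188, 0.288]), (268, [0.486, 0.183, 0.286]), (270, [0.482, 0.184, 0.286])]
204 [(226, [0.586, 0.177, 0.257]), (228, [0.586, 0.17, 0.253]), (230, [0.585, 0.164, 0.251]), (232, [0.583, 0.159, 0.248]), (262, [0.497, 0.187, 0.277]), (264, [0.493, 0.187, 0.277]), (266, [0.491, 0.184, 0.276]), (268, [0.487, 0.183, 0.277]), (270, [0.486, 0.176, 0.273])]
208 [(262, [0.498, 0.188, 0.269]), (264, [0.494, 0.187, 0.269]), (266, [0.491, 0.184, 0.267]), (268, [0.487, 0.184, 0.269]), (270, [0.485, 0.179, 0.266])]
212 [(262, [0.5, 0.186, 0.259]), (264, [0.495, 0.187, 0.26]), (266, [0.493, 0.183, 0.258]), (268, [0.488, 0.184, 0.26]), (270, [0.486, 0.18, 0.258])]
216 [(264, [0.495, 0.188, 0.251]), (266, [0.494, 0.182, 0.248]), (268, [0.492, 0.177, 0.246])]
```

View pics/f1.png

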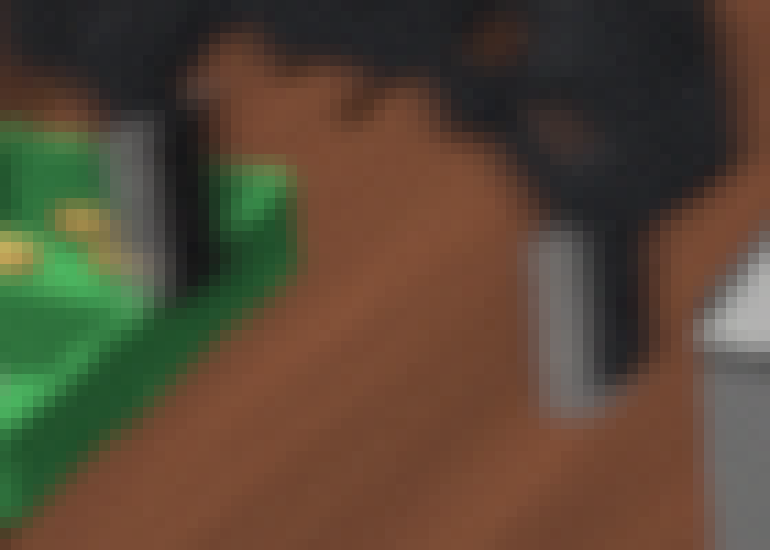

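Run:
```python
from h import *
C=cloud("side",np.load("side0.npz")["d"]); im=np.load("side0.npz")["im"]
print(proj("side",[.128,-.534,.2092]),proj("side",[.128,-.534,.2222]))
x0,y0,x1,y1=465,85,515,140
cv2.imwrite("pics/f0.png",cv2.resize(im[y0:y1,x0:x1,::-1],None,fx=10,fy=10,interpolation=cv2.INTER_NEAREST))
for v in range(104,134,3): print(v,[(u,C[v,u].round(3).tolist()) for u in range(476,502,2) if C[v,u,2]>.15 and C[v,u,1]>-.7])
o=snap("1b",(200,150,330,330),None); C=cloud("side",o["side"][1]); st()
for v in range(210,226,2): print(v,[(u,C[v,u].round(3).tolist()) for u in range(226,272,2) if C[v,u,2]>.15])
```

```text
[[480.33406218 137.15438083]] [[481.10360149 132.9937567 ]]
104 [(478, [0.152, -0.593, 0.292]), (480, [0.146, -0.566, 0.299]), (482, [0.14, -0.546, 0.305]), (484, [0.135, -0.497, 0.318]), (486, [0.129, -0.502, 0.318]), (488, [0.124, -0.461, 0.329]), (490, [0.119, -0.465, 0.328]), (492, [0.113, -0.519, 0.315]), (494, [0.108, -0.468, 0.328]), (496, [0.103, -0.466, 0.329]), (498, [0.129, 0.848, 0.669])]
107 [(478, [0.15, -0.579, 0.287]), (480, [0.145, -0.573, 0.289]), (482, [0.139, -0.574, 0.289]), (484, [0.133, -0.493, 0.311]), (486, [0.128, -0.495, 0.311]), (488, [0.123, -0.46, 0.321]), (490, [0.117, -0.461, 0.321]), (492, [0.112, -0.465, 0.32]), (494, [0.107, -0.47, 0.32]), (496, [0.102, -0.465, 0.321]), (500, [0.129, 0.848, 0.669])]
110 [(478, [0.149, -0.576, 0.278]), (480, [0.143, -0.575, 0.279]), (482, [0.137, -0.575, 0.28]), (484, [0.132, -0.491, 0.303]), (486, [0.126, -0.485, 0.305]), (488, [0.121, -0.464, 0.311]), (490, [0.116, -0.496, 0.303]), (492, [0.11, -0.491, 0.305]), (494, [0.106, -0.467, 0.312])]
113 [(478, [0.147, -0.57, 0.271]), (480, [0.142, -0.57, 0.272]), (482, [0.
[... 1277 characters left out ...]
 0.032 -0.007] j [ 0.16  0.43 -0.71  1.45  0.28  1.37 -0.69]
210 [(262, [0.497, 0.191, 0.266]), (264, [0.492, 0.192, 0.267]), (266, [0.489, 0.188, 0.266]), (268, [0.487, 0.185, 0.264]), (270, [0.485, 0.18, 0.262])]
212 [(262, [0.498, 0.19, 0.261]), (264, [0.494, 0.188, 0.26]), (266, [0.491, 0.187, 0.26]), (268, [0.486, 0.187, 0.261]), (270, [0.486, 0.178, 0.257])]
214 [(262, [0.498, 0.19, 0.257]), (264, [0.494, 0.19, 0.257]), (266, [0.492, 0.186, 0.255]), (268, [0.487, 0.186, 0.256]), (270, [0.484, 0.183, 0.255])]
216 [(264, [0.495, 0.188, 0.251]), (266, [0.491, 0.187, 0.251]), (268, [0.488, 0.185, 0.251])]
218 [(264, [0.495, 0.189, 0.247]), (266, [0.492, 0.187, 0.247])]
220 []
222 []
224 []
```

View pics/f0.png

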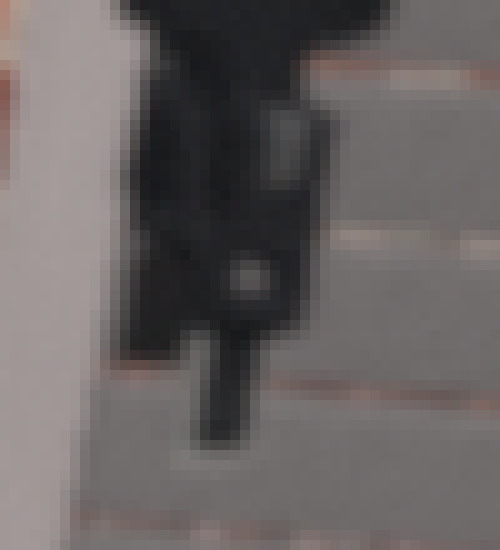

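View pics/side1b.png

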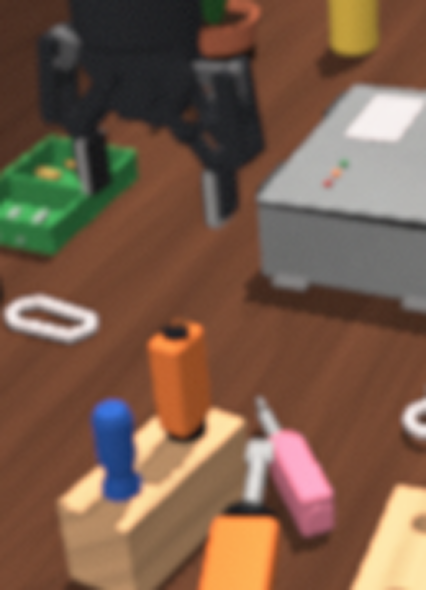

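Call:
jog_arm(
  plan=[
    [[1.5,0.08,0,0,0,0,-1],[3,0.08,0,0,0,0,-1],[4,0.08,0,0,0,0,-1],[5,0.08,0,0,0,0,-1],[5,0.08,0,0,0,0,-1]],
  ],
)

```text
time_s: 2.33
position: [0.5372, 0.1602, 0.0795]
eef_rot: [1.303, 1.142, -1.325]
ft_force: [-0.7, -0.3, -1.0]
width: 0.0854
```

Run:
```python
from h import *
go((.541,.168,.085),-8)
o=snap("2",(200,150,330,330),None); C=cloud("side",o["side"][1])
```

```text
t 2.33 pos [0.5372 0.1602 0.0795] jawyaw -8.16 xaxis [-0.011 -0.006 -1.   ] w 0.0854 F [-0.67 -0.3  -0.98] T [-0.025  0.059 -0.059] j [ 0.14  0.53 -0.66  1.63  0.36  1.11 -0.75]
units [-0.224  0.105 -0.329] rot [-0.003  0.007  0.01 ]
```

View pics/side2.png

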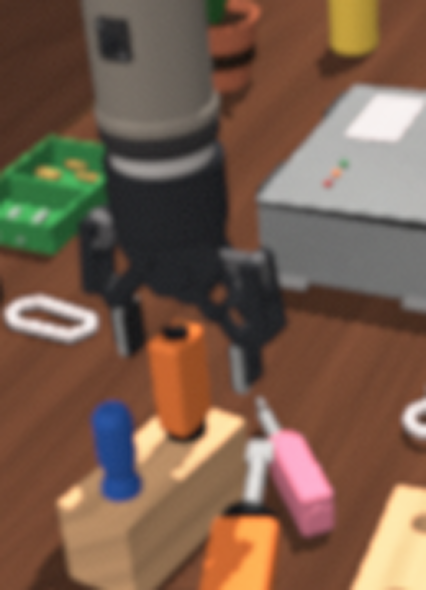

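Call:
jog_arm(
  plan=[
    [[0,0,0,0,0,0,-1],[0,0,0,0,0,0,-1]],
  ],
)

```text
time_s: 2.55
position: [0.5432, 0.1649, 0.0873]
eef_rot: [1.315, 1.137, -1.309]
ft_force: [-0.0, 0.4, 0.2]
width: 0.0853
```

Run:
```python
from h import *
go((.541,.168,.085),-8)
o=snap("3",(200,150,330,330),None); C=cloud("side",o["side"][1])
for v in range(240,280,3): print(v,[(u,C[v,u].round(3).tolist()) for u in list(range(232,246,3))+list(range(268,286,3)) if C[v,u,2]>.08])
```

```text
t 2.55 pos [0.5432 0.1649 0.0873] jawyaw -8.08 xaxis [ 0.004  0.001 -1.   ] w 0.0853 F [-0.04  0.44  0.18] T [0.034 0.043 0.009] j [ 0.14  0.53 -0.66  1.62  0.35  1.11 -0.75]
units [ 0.094 -0.106 -0.108] rot [-0.001 -0.001 -0.003]
240 [(232, [0.59, 0.167, 0.164]), (235, [0.586, 0.162, 0.161]), (238, [0.585, 0.152, 0.156]), (268, [0.503, 0.166, 0.181]), (271, [0.486, 0.184, 0.196]), (274, [0.479, 0.185, 0.198]), (277, [0.474, 0.182, 0.197]), (280, [0.475, 0.166, 0.187])]
243 [(232, [0.589, 0.17, 0.158]), (235, [0.587, 0.163, 0.154]), (238, [0.584, 0.154, 0.149]), (271, [0.498, 0.164, 0.174]), (274, [0.48, 0.185, 0.19]), (277, [0.472, 0.186, 0.192]), (280, [0.475, 0.167, 0.18]), (283, [0.47, 0.164, 0.18])]
246 [(232, [0.592, 0.168, 0.148]), (235, [0.588, 0.162, 0.145]), (238, [0.585, 0.155, 0.142]), (268, [0.495, 0.182, 0.178]), (271, [0.493, 0.173, 0.173]), (274, [0.48, 0.186, 0.184]), (277, [0.473, 0.186, 0.185]), (280, [0.473, 0.173, 0.177]), (283, [0.469, 0.167, 0.175])]
249 [(232, [0.591, 0.17, 0.142]), (235, [0.587, 0.165, 0.14]), (238, [0.586, 0.156, 0.134]), (268, [0.495, 0.184
[... 277 characters left out ...]
), (274, [0.48, 0.187, 0.17]), (277, [0.473, 0.188, 0.172])]
255 [(235, [0.588, 0.168, 0.125]), (268, [0.495, 0.186, 0.158]), (271, [0.492, 0.18, 0.155]), (274, [0.49, 0.17, 0.149])]
258 [(268, [0.498, 0.182, 0.148]), (271, [0.492, 0.18, 0.147]), (274, [0.488, 0.174, 0.144])]
261 [(268, [0.498, 0.184, 0.141]), (271, [0.493, 0.179, 0.139]), (274, [0.49, 0.172, 0.135])]
264 [(268, [0.498, 0.184, 0.133]), (271, [0.496, 0.175, 0.128])]
267 []
270 []
273 [(232, [0.557, 0.234, 0.13]), (235, [0.548, 0.235, 0.133])]
276 [(232, [0.551, 0.243, 0.13]), (235, [0.545, 0.242, 0.131]), (238, [0.542, 0.235, 0.127])]
279 [(232, [0.55, 0.247, 0.126]), (235, [0.545, 0.243, 0.125]), (238, [0.54, 0.239, 0.123])]
```

Call:
jog_arm(
  plan=[
    [[0.3,-0.1,-0.1,0,0,0,-1],[0.3,-0.1,-0.1,0,0,0,1],[0.3,-0.1,-0.1,0,0,0,1],[0.3,-0.1,-0.1,0,0,0,1],[0.3,-0.1,-0.1,0,0,0,1]],
  ],
)

```text
time_s: 3.02
position: [0.5397, 0.1679, 0.0779]
eef_rot: [1.312, 1.14, -1.311]
ft_force: [0.9, -0.8, -0.5]
width: 0.0386
```

Call:
jog_arm(
  plan=[
    [[0,0,0,0,0,0,1],[0,0,0,0,0,0,1],[0,0,0,0,0,0,1],[0,0,0,0,0,0,1],[0,0,0,0,0,0,1]],
  ],
)

```text
time_s: 3.43
position: [0.5398, 0.1678, 0.0778]
eef_rot: [1.312, 1.139, -1.311]
ft_force: [0.7, 0.1, 0.1]
width: 0.0232
```

Run:
```python
from h import *
go((.541,.168,.08),-8)
o=snap("4",(200,150,330,330),None); C=cloud("side",o["side"][1])
for v in range(252,285,3): print(v,[(u,C[v,u].round(3).tolist()) for u in list(range(262,272,2)) if C[v,u,2]>.08])
```

```text
t 3.43 pos [0.5398 0.1678 0.0778] jawyaw -8.02 xaxis [ 0.  0. -1.] w 0.0232 F [0.74 0.1  0.13] T [ 0.006 -0.102 -0.029] j [ 0.14  0.54 -0.66  1.64  0.36  1.09 -0.76]
units [-0.088  0.046 -0.014] rot [-0. -0. -0.]
252 [(262, [0.516, 0.174, 0.153]), (264, [0.504, 0.185, 0.163]), (266, [0.499, 0.186, 0.165]), (268, [0.494, 0.188, 0.167]), (270, [0.489, 0.187, 0.167])]
255 [(262, [0.515, 0.176, 0.147]), (264, [0.505, 0.185, 0.155]), (266, [0.5, 0.186, 0.157]), (268, [0.495, 0.187, 0.159]), (270, [0.498, 0.173, 0.149])]
258 [(262, [0.515, 0.177, 0.14]), (264, [0.505, 0.187, 0.149]), (266, [0.501, 0.184, 0.148]), (270, [0.129, 0.848, 0.669])]
261 [(262, [0.516, 0.177, 0.132]), (264, [0.516, 0.168, 0.126])]
264 [(262, [0.516, 0.178, 0.125]), (264, [0.514, 0.174, 0.123])]
267 [(262, [0.518, 0.176, 0.115]), (264, [0.516, 0.171, 0.112])]
270 [(262, [0.518, 0.177, 0.108])]
273 [(262, [0.527, 0.163, 0.088]), (264, [0.527, 0.155, 0.082])]
276 []
279 []
282 []
```

View pics/side4.png

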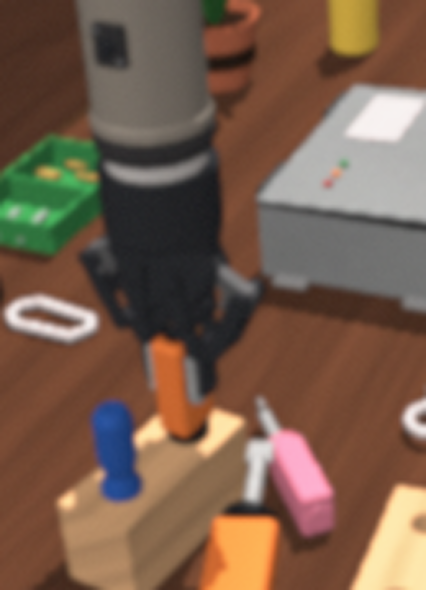

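Call:
jog_arm(
  plan=[
    [[-0.5,0,0,0,0,0,1],[-1.2,0,0,0,0,0,1],[-2.2,0,0,0,0,0,1],[-3.2,0,0,0,0,0,1],[-4.2,0,0,0,0,0,1]],
  ],
)

```text
time_s: 3.9
position: [0.5388, 0.1678, 0.1842]
eef_rot: [1.31, 1.141, -1.312]
ft_force: [0.9, -1.1, -1.7]
width: 0.0233
```

Call:
jog_arm(
  plan=[
    [[-1,0,0,0,0,0,1],[-1.6,0,0,0,0,0,1],[-1.6,0,0,0,0,0,1]],
  ],
)

```text
time_s: 4.15
position: [0.5414, 0.1694, 0.2274]
eef_rot: [1.317, 1.137, -1.304]
ft_force: [-0.6, 0.4, -0.5]
width: 0.0234
```

Run:
```python
from h import *
go((.48,-.2554,.22),90)
o=snap("5",(200,120,330,300),(220,160,440,290))
p,Rm,y=st(0)
print(proj("side",[p-[0,0,.07],p+[0,0,-.07+.056],p+[0,0,-.07+.136]]))
```

```text
t 4.15 pos [0.5414 0.1694 0.2274] jawyaw -8.0 xaxis [ 0.007  0.003 -1.   ] w 0.0234 F [-0.58  0.41 -0.51] T [ 0.032 -0.005 -0.013] j [ 0.16  0.42 -0.71  1.42  0.27  1.4  -0.69]
units [ 0.232 -0.069 17.169] rot [-1.71   0.003 -0.008]
[[253.28338002 248.60348418]
 [250.75855455 225.9971704 ]
 [246.86311448 191.00526167]]
```

View pics/side5.png

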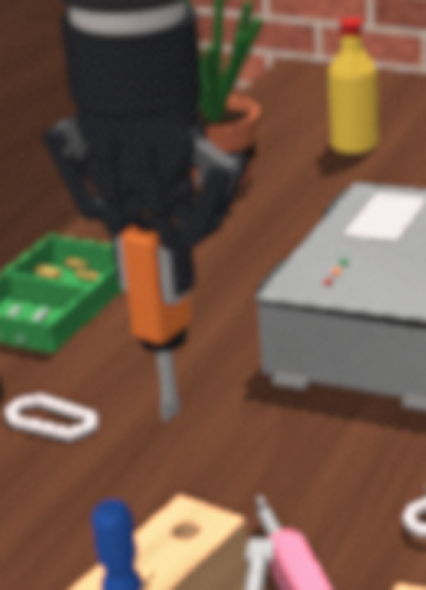

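Run:
```python
from h import *
print("hole side",onz("side",[[256.5,280.8]],.064)); print("cam top",onz("top",[[390.05,237.7]],.091),"cam side",onz("side",[[339.9,194.4]],.091))
print(tri([339.9,194.4],[390.05,237.7]))
# top view of hole & driver
im=np.load("top5.npz")["im"];cv2.imwrite("pics/t5.png",cv2.resize(im[190:260,225:325,::-1],None,fx=7.5,fy=7.5,interpolation=cv2.INTER_NEAREST))
im=np.load("side5.npz")["im"];cv2.imwrite("pics/s5.png",cv2.resize(im[230:300,215:285,::-1],None,fx=8,fy=8,interpolation=cv2.INTER_NEAREST))
```

```text
hole side [[0.54187466 0.16538761 0.064     ]]
cam top [[ 0.47898805 -0.25535531  0.091     ]] cam side [[ 0.48274582 -0.25387533  0.091     ]]
(array([ 0.48105224, -0.25499408,  0.09037271]), np.float64(0.00395989662020955))
```

View pics/s5.png

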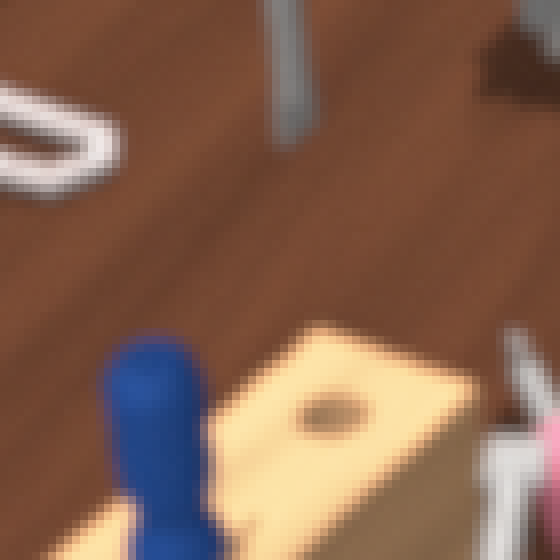

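View pics/t5.png

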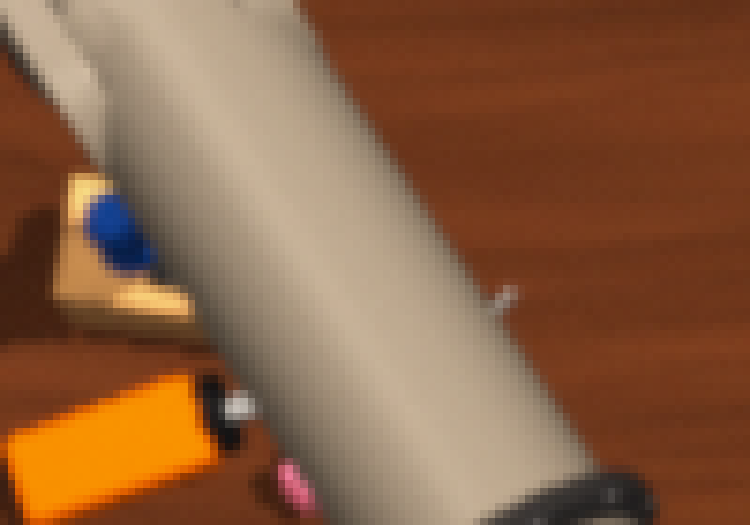

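Call:
jog_arm(
  plan=[
    [[0.1,0,17.1,-1.71,0,0,1],[0.1,0,17.1,-1.71,0,0,1],[0.1,0,17.1,-1.71,0,0,1],[0.1,0,17.1,-1.71,0,0,1],[0.1,0,17.1,-1.71,0,0,1]],
  ],
)

```text
time_s: 4.67
position: [0.5117, -0.021, 0.2195]
eef_rot: [0.884, 1.387, -0.888]
ft_force: [1.2, -0.6, -0.5]
width: 0.0234
```

Run:
```python
from h import *
go((.4797,-.255,.225),90)
```

```text
t 4.67 pos [ 0.5117 -0.021   0.2195] jawyaw 24.73 xaxis [-0.004  0.    -1.   ] w 0.0234 F [ 1.18 -0.6  -0.46] T [ 0.001 -0.063 -0.019] j [ 0.62  0.32 -0.79  1.57  0.23  1.35  0.24]
units [-0.213 -5.079  7.965] rot [-1.139 -0.004  0.002]
```

Call:
jog_arm(
  plan=[
    [[-0.2,-5.1,7.95,-1.14,0,0,1],[-0.2,-5.1,7.95,-1.14,0,0,1],[-0.2,-5.1,7.95,-1.14,0,0,1],[-0.2,-5.1,7.95,-1.14,0,0,1],[-0.2,-5.1,7.95,-1.14,0,0,1]],
  ],
)

```text
time_s: 5.08
position: [0.4844, -0.2097, 0.2239]
eef_rot: [0.443, 1.529, -0.442]
ft_force: [0.8, -0.1, -1.7]
width: 0.0236
```

Run:
```python
from h import *
go((.4797,-.255,.225),90)
```

```text
t 5.08 pos [ 0.4844 -0.2097  0.2239] jawyaw 57.67 xaxis [-0.004  0.001 -1.   ] w 0.0236 F [ 0.8  -0.05 -1.66] T [-0.037 -0.053  0.024] j [ 0.99  0.36 -0.82  1.52  0.27  1.38  1.15]
units [-0.048 -1.631  0.809] rot [-0.564 -0.004 -0.   ]
```

Call:
jog_arm(
  plan=[
    [[0,-1.63,0.81,-0.564,0,0,1],[0,-1.63,0.81,-0.564,0,0,1],[0,-1.63,0.81,-0.564,0,0,1],[0.5,-1.63,0.81,-0.564,0,0,1],[1,-1.63,0.81,-0.564,0,0,1]],
  ],
)

```text
time_s: 5.5
position: [0.4806, -0.2538, 0.1989]
eef_rot: [0.003, 1.573, -0.0]
ft_force: [0.0, 0.2, -1.5]
width: 0.0231
```

Call:
jog_arm(
  plan=[
    [[0.6,0,0,0,0,0,1],[0.8,0,0,0,0,0,1],[0.8,0,0,0,0,0,1],[0.8,0,0,0,0,0,1]],
  ],
)

```text
time_s: 5.83
position: [0.4808, -0.2535, 0.1799]
eef_rot: [0.006, 1.573, -0.004]
ft_force: [-0.1, 0.3, -1.2]
width: 0.0234
```

Run:
```python
from h import *
go((.4797,-.255,.171),90)
snap("6",(300,130,400,230),(350,190,450,260))
```

```text
t 5.83 pos [ 0.4808 -0.2535  0.1799] jawyaw 89.61 xaxis [-0.002  0.001 -1.   ] w 0.0234 F [-0.1   0.27 -1.16] T [-0.019  0.02  -0.017] j [ 1.1   0.46 -0.91  1.55  0.37  1.31  1.71]
units [ 0.356 -0.061 -0.045] rot [-0.007 -0.002 -0.001]
```

View pics/side6.png

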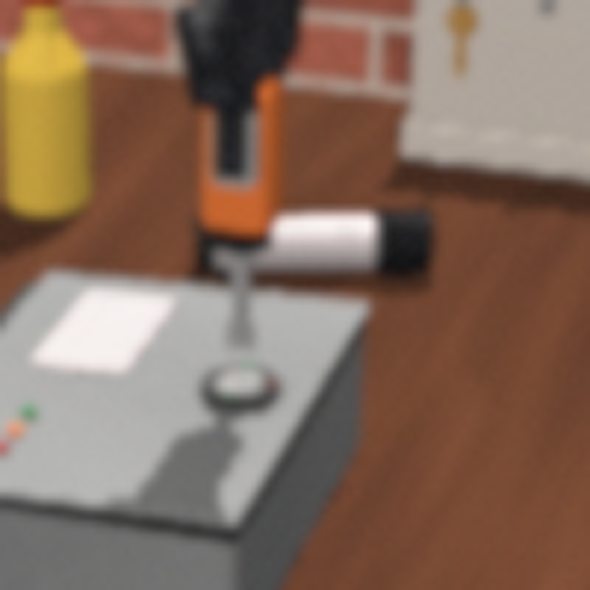

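View pics/top6.png

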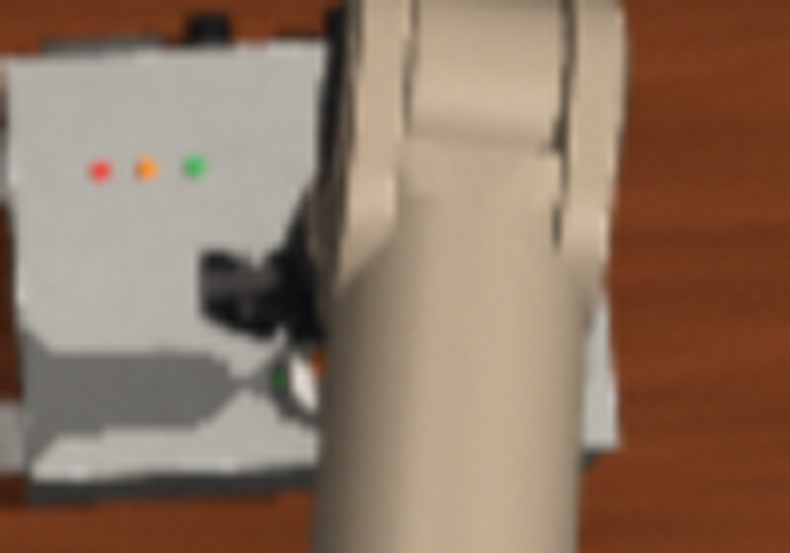

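```bash
cat > rel.py <<'E'
from h import *
p,Rm,y=st(0); tip=p+Rm[:,0]*.0698
im=np.load("side6.npz")["im"]
cv2.imwrite("pics/s6.png",cv2.resize(im[175:205,325:357,::-1],None,fx=18,fy=18,interpolation=cv2.INTER_NEAREST))
a=proj("side",[tip,[tip[0],tip[1],.091]]); print(a)
g=proj("side",[tip,tip+[.001,0,0],tip+[0,.001,0],tip+[0,0,.001]]); print((g[1:]-g[0]).round(3))
E
python3 rel.py
```

```text
[[340.2253582  188.12531545]
 [340.14039014 194.46148687]]
[[-0.329 -0.048]
 [-0.108  0.143]
 [ 0.004 -0.313]]
```

View pics/s6.png

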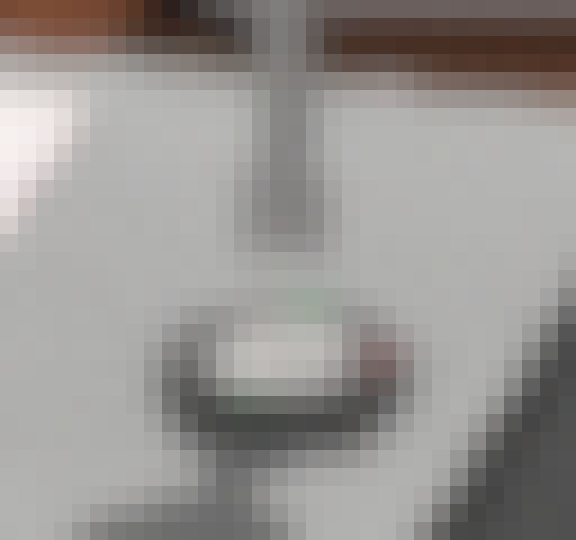

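Call:
jog_arm(
  plan=[
    [[0.3,-0.05,-0.03,-0.007,0,0,1],[0.6,-0.05,-0.03,-0.007,0,0,1],[0.6,-0.05,-0.03,-0.007,0,0,1]],
  ],
)

```text
time_s: 6.18
position: [0.4795, -0.255, 0.164]
eef_rot: [0.001, 1.574, 0.001]
ft_force: [-0.2, -0.1, -1.0]
width: 0.0233
```

Run:
```python
from h import *
go((.480,-.2548,.16),90)
o=snap("7",(325,175,357,205),None)
```

```text
t 6.18 pos [ 0.4795 -0.255   0.164 ] jawyaw 90.0 xaxis [-0.003  0.001 -1.   ] w 0.0233 F [-0.24 -0.08 -0.98] T [0.023 0.004 0.   ] j [ 1.1   0.47 -0.9   1.58  0.38  1.28  1.71]
units [0.162 0.006 0.022] rot [-0.    -0.003 -0.001]
```

View pics/side7.png

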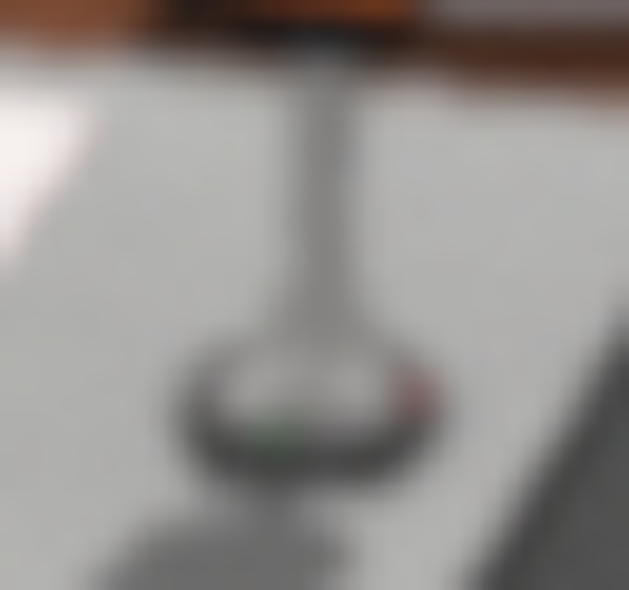

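Call:
jog_arm(
  plan=[
    [[0.06,0,0.02,0,0,0,1],[0.12,0,0.02,0,0,0,1],[0.18,0,0.02,0,0,0,1],[0.18,0,0.02,0,0,0,1]],
  ],
)

```text
time_s: 6.57
position: [0.4812, -0.2549, 0.1609]
eef_rot: [0.0, 1.571, 0.0]
ft_force: [-0.9, 0.2, -0.7]
width: 0.0231
```

Run:
```python
from h import *
go((.480,-.2548,.157),90)
```

```text
t 6.57 pos [ 0.4812 -0.2549  0.1609] jawyaw 90.02 xaxis [-0.  0. -1.] w 0.0231 F [-0.85  0.23 -0.75] T [ 0.011 -0.006 -0.032] j [ 1.09  0.48 -0.9   1.58  0.38  1.27  1.71]
units [ 0.157  0.004 -0.046] rot [ 0. -0. -0.]
```

Call:
jog_arm(
  plan=[
    [[0.04,0,0,0,0,0,1],[0.08,0,0,0,0,0,1],[0.08,0,0,0,0,0,1]],
  ],
)

```text
time_s: 6.82
position: [0.4811, -0.2549, 0.159]
eef_rot: [-0.0, 1.571, 0.0]
ft_force: [-0.0, -0.0, -1.0]
width: 0.0236
```

Run:
```python
from h import *
go((.480,-.2548,.157),90)
```

```text
t 6.82 pos [ 0.4811 -0.2549  0.159 ] jawyaw 90.02 xaxis [-0.  0. -1.] w 0.0236 F [-0.04 -0.03 -0.99] T [-0.001  0.002  0.007] j [ 1.09  0.48 -0.9   1.58  0.39  1.27  1.7 ]
units [ 0.08   0.005 -0.045] rot [ 0. -0. -0.]
```

Call:
jog_arm(
  plan=[
    [[0.03,0,-0.02,0,0,0,1],[0.06,0,-0.04,0,0,0,1],[0.06,0,-0.04,0,0,0,1]],
  ],
)

```text
time_s: 7.07
position: [0.48, -0.255, 0.1575]
eef_rot: [0.0, 1.571, 0.0]
ft_force: [0.1, -0.2, -1.4]
width: 0.0232
```

Run:
```python
from h import *
go((.480,-.2548,.157),90)
```

```text
t 7.07 pos [ 0.48   -0.255   0.1575] jawyaw 90.01 xaxis [-0.  0. -1.] w 0.0232 F [ 0.06 -0.16 -1.35] T [-0.033  0.011 -0.033] j [ 1.1   0.48 -0.9   1.59  0.39  1.26  1.7 ]
units [0.021 0.008 0.   ] rot [ 0. -0. -0.]
```

Call:
jog_arm(
  plan=[
    [[0.02,0,0,0,0,0,1],[0.04,0,0,0,0,0,1],[0.04,0,0,0,0,0,1]],
  ],
)

```text
time_s: 7.32
position: [0.4802, -0.255, 0.1566]
eef_rot: [-0.0, 1.571, 0.0]
ft_force: [1.0, -0.8, -1.7]
width: 0.0235
```

Run:
```python
from h import *
go((.480,-.2548,.157),90)
```

```text
t 7.32 pos [ 0.4802 -0.255   0.1566] jawyaw 90.01 xaxis [-0.  0. -1.] w 0.0235 F [ 1.01 -0.76 -1.71] T [ 0.055  0.033 -0.072] j [ 1.1   0.48 -0.9   1.59  0.39  1.26  1.7 ]
units [-0.017  0.007 -0.009] rot [ 0. -0. -0.]
```

Call:
jog_arm(
  plan=[
    [[0.02,0,0,0,0,0,1],[0.04,0,0,0,0,0,1],[0.04,0,0,0,0,0,1]],
  ],
)

```text
time_s: 7.57
position: [0.4804, -0.255, 0.1561]
eef_rot: [-0.0, 1.57, 0.0]
ft_force: [-0.5, -0.2, 1.3]
width: 0.0232
```

Run:
```python
from h import *
go((.480,-.2548,.157),90)
o=snap("8",(325,175,357,205),None)
```

```text
t 7.57 pos [ 0.4804 -0.255   0.1561] jawyaw 90.01 xaxis [ 0. -0. -1.] w 0.0232 F [-0.46 -0.23  1.3 ] T [0.035 0.269 0.031] j [ 1.1   0.48 -0.9   1.59  0.39  1.26  1.7 ]
units [-0.036  0.008 -0.016] rot [0. 0. 0.]
```

View pics/side8.png

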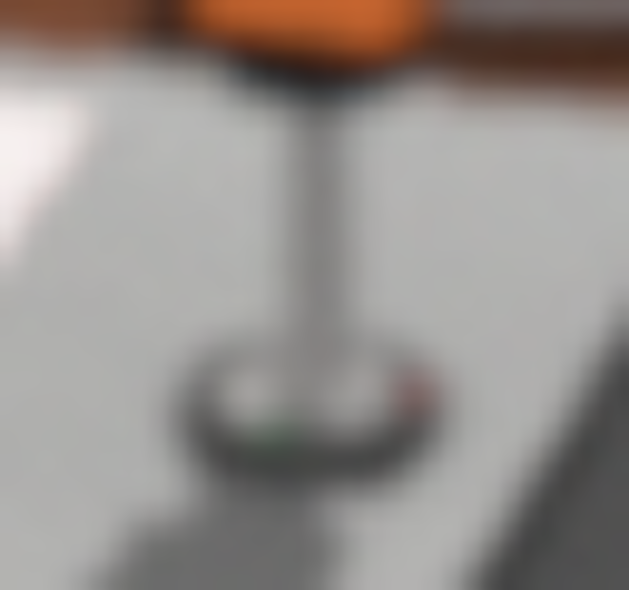

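Call:
jog_arm(
  plan=[
    [[0,0,0,0.06,0,0,1],[0,0,0,0.12,0,0,1],[0,0,0,0.18,0,0,1],[0.01,0,0,0.24,0,0,1],[0.01,0,0,0.24,0,0,1]],
  ],
)

```text
time_s: 8.03
position: [0.4806, -0.2551, 0.1559]
eef_rot: [0.189, 1.562, -0.189]
ft_force: [0.2, 0.5, 2.7]
width: 0.0234
```

Run:
```python
from h import *
st()
```

```text
t 8.03 pos [ 0.4806 -0.2551  0.1559] jawyaw 76.21 xaxis [ 0.001 -0.001 -1.   ] w 0.0234 F [0.19 0.5  2.74] T [-0.021  0.042  0.033] j [ 1.06  0.46 -0.84  1.59  0.36  1.25  1.49]
```

Call:
jog_arm(
  plan=[
    [[0.007,0,0,0.06,0,0,1],[0.014,0,0,0.12,0,0,1],[0.02,0,0,0.18,0,0,1],[0.03,0,0,0.25,0,0,1],[0.03,0,0,0.25,0,0,1]],
  ],
)

```text
time_s: 8.45
position: [0.4807, -0.2548, 0.1551]
eef_rot: [0.384, 1.536, -0.384]
ft_force: [-0.6, 0.5, 2.6]
width: 0.0231
```

Run:
```python
from h import *
st()
o=snap("9",(325,175,357,205),(350,190,450,260))
```

```text
t 8.45 pos [ 0.4807 -0.2548  0.1551] jawyaw 61.97 xaxis [ 0.001 -0.    -1.   ] w 0.0231 F [-0.6   0.46  2.59] T [0.146 0.057 0.018] j [ 1.03  0.44 -0.79  1.6   0.33  1.24  1.26]
```

View pics/side9.png

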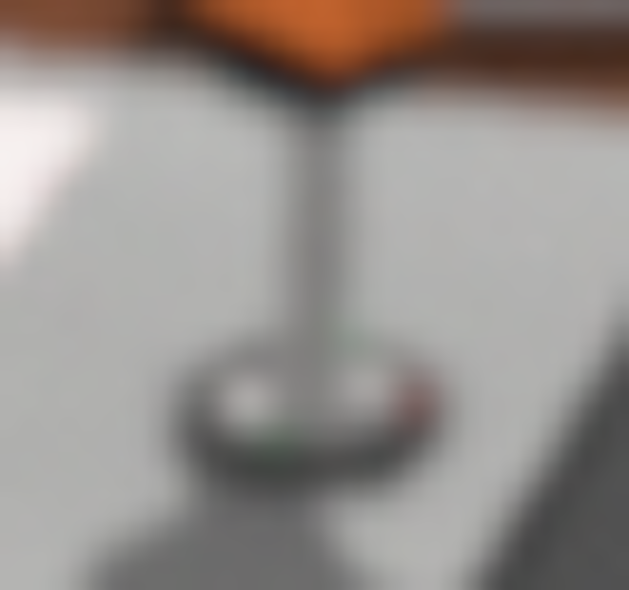

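View pics/top9.png

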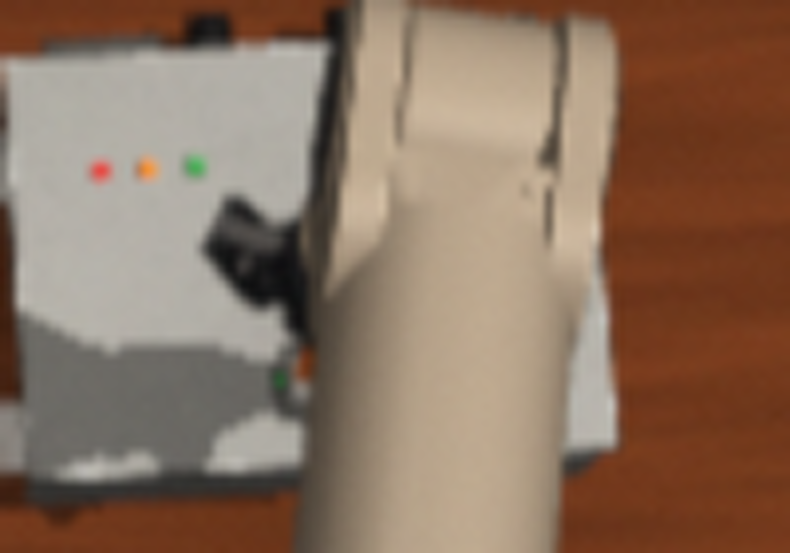

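Call:
jog_arm(
  plan=[
    [[0.008,0,0,0.06,0,0,1],[0.016,0,0,0.13,0,0,1],[0.024,0,0,0.2,0,0,1],[0.032,0,0,0.26,0,0,1],[0.04,0,0,0.32,0,0,1]],
  ],
)

```text
time_s: 8.97
position: [0.4808, -0.2545, 0.1541]
eef_rot: [0.634, 1.476, -0.632]
ft_force: [-0.8, 1.9, 3.5]
width: 0.0234
```

Run:
```python
from h import *
st()
```

```text
t 8.97 pos [ 0.4808 -0.2545  0.1541] jawyaw 43.59 xaxis [ 0.001  0.001 -1.   ] w 0.0234 F [-0.79  1.85  3.45] T [ 0.23   0.081 -0.036] j [ 0.98  0.43 -0.72  1.6   0.29  1.23  0.97]
```

Call:
jog_arm(
  plan=[
    [[0.008,0,0,0.06,0,0,1],[0.016,0,0,0.13,0,0,1],[0.024,0,0,0.2,0,0,1],[0.032,0,0,0.26,0,0,1],[0.04,0,0,0.32,0,0,1]],
  ],
)

```text
time_s: 9.38
position: [0.481, -0.2543, 0.1531]
eef_rot: [0.88, 1.385, -0.877]
ft_force: [-0.4, 0.5, 2.4]
width: 0.0234
```

Run:
```python
from h import *
st()
```

```text
t 9.38 pos [ 0.481  -0.2543  0.1531] jawyaw 25.27 xaxis [ 0.001  0.001 -1.   ] w 0.0234 F [-0.35  0.53  2.39] T [0.303 0.021 0.065] j [ 0.94  0.41 -0.65  1.6   0.26  1.22  0.68]
```

Call:
jog_arm(
  plan=[
    [[0.008,0,0,0.06,0,0,1],[0.016,0,0,0.13,0,0,1],[0.024,0,0,0.2,0,0,1],[0.032,0,0,0.26,0,0,1],[0.04,0,0,0.32,0,0,1]],
  ],
)

```text
time_s: 9.8
position: [0.4812, -0.2541, 0.1521]
eef_rot: [1.121, 1.263, -1.118]
ft_force: [0.3, 0.5, 1.9]
width: 0.0232
```

Run:
```python
from h import *
st()
```

```text
t 9.8 pos [ 0.4812 -0.2541  0.1521] jawyaw 6.95 xaxis [ 0.002  0.001 -1.   ] w 0.0232 F [0.25 0.54 1.87] T [ 0.37  -0.161 -0.012] j [ 0.89  0.4  -0.59  1.6   0.23  1.21  0.38]
```

Call:
jog_arm(
  plan=[
    [[0.006,0,0,0.05,0,0,1],[0.013,0,0,0.1,0,0,1],[0.02,0,0,0.16,0,0,1],[0.02,0,0,0.16,0,0,1]],
  ],
)

```text
time_s: 10.13
position: [0.4813, -0.2541, 0.1516]
eef_rot: [1.238, 1.191, -1.235]
ft_force: [0.9, 1.3, 2.8]
width: 0.0234
```

Run:
```python
from h import *
st()
o=snap("10",(325,175,357,205),None)
for i in range(3): 
    robot.get_image("side"); st()
```

```text
t 10.13 pos [ 0.4813 -0.2541  0.1516] jawyaw -2.12 xaxis [ 0.002  0.001 -1.   ] w 0.0234 F [0.89 1.28 2.85] T [ 0.466 -0.362  0.017] j [ 0.87  0.39 -0.55  1.61  0.22  1.2   0.24]
t 10.23 pos [ 0.4813 -0.2541  0.1515] jawyaw -2.03 xaxis [ 0.002  0.001 -1.   ] w 0.0231 F [0.99 0.91 2.39] T [ 0.576 -0.382  0.045] j [ 0.87  0.39 -0.55  1.61  0.22  1.2   0.24]
t 10.28 pos [ 0.4813 -0.2542  0.1515] jawyaw -2.06 xaxis [ 0.002  0.001 -1.   ] w 0.0231 F [0.76 1.08 3.62] T [ 0.54  -0.381  0.002] j [ 0.87  0.39 -0.55  1.61  0.22  1.2   0.24]
t 10.33 pos [ 0.4813 -0.2542  0.1515] jawyaw -2.09 xaxis [ 0.002  0.001 -1.   ] w 0.0234 F [2.07 1.83 3.35] T [ 0.65  -0.524 -0.01 ] j [ 0.87  0.39 -0.55  1.61  0.22  1.2   0.24]
```

View pics/side10.png

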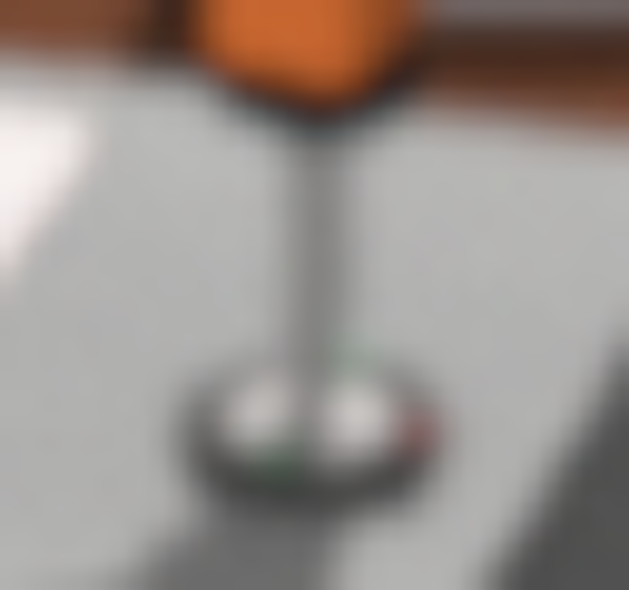

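Call:
jog_arm(
  plan=[
    [[0.006,0,0,0.05,0,0,1],[0.01,0,0,0.1,0,0,1],[0.01,0,0,0.1,0,0,1],[0.01,0,0,0.1,0,0,1]],
  ],
)

```text
time_s: 10.67
position: [0.4813, -0.2542, 0.1512]
eef_rot: [1.311, 1.141, -1.307]
ft_force: [2.9, 2.4, 3.6]
width: 0.0235
```

```bash
cat >> h.py <<'E'
def avg(k=4):
    F=[];T=[]
    for i in range(k):
        o=robot.observe(); F.append(o["ft_force"]);T.append(o["ft_torque"]); robot.get_image("side")
    print("avgF",np.mean(F,0).round(2),"avgT",np.mean(T,0).round(3),"Tz",np.array(T)[:,2].round(3))
E
python3 - <<'E'
from h import *
st();avg()
E
```

```text
t 10.67 pos [ 0.4813 -0.2542  0.1512] jawyaw -7.81 xaxis [ 0.002  0.001 -1.   ] w 0.0235 F [2.86 2.37 3.57] T [ 0.715 -0.73  -0.001] j [ 0.86  0.39 -0.53  1.61  0.21  1.2   0.14]
avgF [2.58 2.85 2.73] avgT [ 0.81  -0.826  0.021] Tz [-0.001  0.011  0.045  0.028]
```

Call:
jog_arm(
  plan=[
    [[0,0.03,-0.03,0,0,0,1],[0,0.03,-0.03,0,0,0,1]],
  ],
)

```text
time_s: 11.03
position: [0.4813, -0.2543, 0.1512]
eef_rot: [1.311, 1.14, -1.31]
ft_force: [2.4, 2.6, 4.6]
width: 0.0234
```

Run:
```python
from h import *
st();avg()
```

```text
t 11.03 pos [ 0.4813 -0.2543  0.1512] jawyaw -7.93 xaxis [ 0. -0. -1.] w 0.0234 F [2.35 2.64 4.58] T [ 0.833 -0.787 -0.009] j [ 0.85  0.39 -0.53  1.61  0.21  1.2   0.14]
avgF [2.61 2.56 4.52] avgT [ 0.86  -0.744  0.012] Tz [-0.009  0.005  0.01   0.041]
```

Call:
jog_arm(
  plan=[
    [[0,0.05,-0.05,0,0,0,1],[0,0.05,-0.05,0,0,0,1]],
  ],
)

```text
time_s: 11.4
position: [0.4817, -0.2541, 0.1511]
eef_rot: [1.309, 1.14, -1.313]
ft_force: [0.3, 2.4, 6.0]
width: 0.0232
```

Run:
```python
from h import *
st();avg()
```

```text
t 11.4 pos [ 0.4817 -0.2541  0.1511] jawyaw -7.99 xaxis [-0.002 -0.001 -1.   ] w 0.0232 F [0.26 2.35 5.97] T [ 0.651 -0.246 -0.001] j [ 0.85  0.39 -0.53  1.6   0.21  1.21  0.14]
avgF [0.57 1.89 6.57] avgT [ 0.641 -0.24   0.016] Tz [-0.001  0.046  0.003  0.015]
```

Call:
jog_arm(
  plan=[
    [[0,0.01,-0.02,0.04,0,0,1],[0,0.01,-0.03,0.08,0,0,1],[0,0.01,-0.03,0.08,0,0,1]],
  ],
)

```text
time_s: 11.85
position: [0.4818, -0.2539, 0.1511]
eef_rot: [1.368, 1.096, -1.372]
ft_force: [0.7, 1.4, 6.4]
width: 0.0237
```

Run:
```python
from h import *
st();avg()
```

```text
t 11.85 pos [ 0.4818 -0.2539  0.1511] jawyaw -12.66 xaxis [-0.002 -0.002 -1.   ] w 0.0237 F [0.67 1.44 6.37] T [ 0.465 -0.278  0.103] j [ 0.84  0.39 -0.52  1.6   0.2   1.2   0.06]
avgF [0.67 1.15 5.76] avgT [ 0.435 -0.244  0.082] Tz [0.103 0.018 0.094 0.114]
```

Call:
jog_arm(
  plan=[
    [[0,0,0,0.03,0,0,1],[0,0,0,0.05,0,0,1],[0,0,0,0.05,0,0,1]],
  ],
)

```text
time_s: 12.3
position: [0.4818, -0.2539, 0.1511]
eef_rot: [1.403, 1.069, -1.408]
ft_force: [0.8, 1.8, 5.1]
width: 0.0233
```

Run:
```python
from h import *
st();avg()
```

```text
t 12.3 pos [ 0.4818 -0.2539  0.1511] jawyaw -15.47 xaxis [-0.002 -0.002 -1.   ] w 0.0233 F [0.79 1.79 5.09] T [ 0.454 -0.248  0.143] j [ 0.83  0.39 -0.51  1.6   0.2   1.2   0.01]
avgF [0.8  1.47 5.31] avgT [ 0.474 -0.253  0.172] Tz [0.143 0.193 0.154 0.198]
```

Call:
jog_arm(
  plan=[
    [[0,0,0,0.03,0,0,1],[0,0,0,0.03,0,0,1]],
  ],
)

```text
time_s: 12.67
position: [0.4819, -0.2539, 0.1511]
eef_rot: [1.424, 1.051, -1.429]
ft_force: [1.4, 2.1, 5.5]
width: 0.0232
```

Run:
```python
from h import *
st();avg()
o=snap("11",(290,160,370,220),None)
```

```text
t 12.67 pos [ 0.4819 -0.2539  0.1511] jawyaw -17.2 xaxis [-0.002 -0.002 -1.   ] w 0.0232 F [1.38 2.07 5.49] T [ 0.393 -0.282  0.165] j [ 0.83  0.39 -0.5   1.6   0.2   1.2  -0.01]
avgF [1.28 1.59 5.47] avgT [ 0.413 -0.269  0.183] Tz [0.165 0.167 0.179 0.22 ]
```

View pics/side11.png

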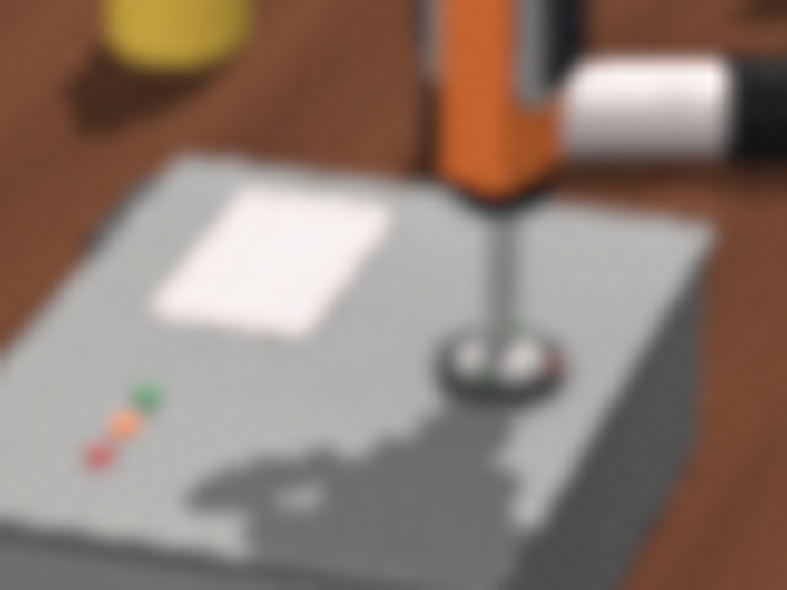

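Call:
jog_arm(
  plan=[
    [[0,0,0,0.02,0,0,1],[0,0,0,0.02,0,0,1]],
  ],
)

```text
time_s: 13.08
position: [0.4819, -0.2539, 0.1511]
eef_rot: [1.438, 1.04, -1.443]
ft_force: [0.5, 0.6, 5.7]
width: 0.0233
```

Run:
```python
from h import *
st();avg(6)
```

```text
t 13.08 pos [ 0.4819 -0.2539  0.1511] jawyaw -18.32 xaxis [-0.002 -0.002 -1.   ] w 0.0233 F [0.5  0.6  5.75] T [ 0.426 -0.308  0.221] j [ 0.82  0.38 -0.5   1.61  0.2   1.2  -0.03]
avgF [1.16 1.33 5.34] avgT [ 0.395 -0.278  0.24 ] Tz [0.221 0.283 0.222 0.224 0.248 0.24 ]
```

Call:
jog_arm(
  plan=[
    [[0,0,0,-0.07,0,0,1],[0,0,0,-0.14,0,0,1],[0,0,0,-0.21,0,0,1],[0,0,0,-0.27,0,0,1],[0,0,0,-0.27,0,0,1]],
  ],
)

```text
time_s: 13.8
position: [0.4814, -0.2547, 0.151]
eef_rot: [1.242, 1.186, -1.248]
ft_force: [-0.1, 0.6, 5.8]
width: 0.0234
```

Run:
```python
from h import *
st();avg(3)
```

```text
t 13.8 pos [ 0.4814 -0.2547  0.151 ] jawyaw -2.79 xaxis [-0.002 -0.003 -1.   ] w 0.0234 F [-0.13  0.59  5.83] T [ 0.184 -0.051 -0.002] j [ 0.86  0.39 -0.55  1.6   0.22  1.21  0.22]
avgF [0.19 1.13 6.04] avgT [ 0.22  -0.091 -0.008] Tz [-0.002 -0.031  0.01 ]
```

Unloaded. Lift straight out gently.

Call:
jog_arm(
  plan=[
    [[-0.1,0,0,0,0,0,1],[-0.25,0,0,0,0,0,1],[-0.6,0,0,0,0,0,1],[-1.2,0,0,0,0,0,1],[-2,0,0,0,0,0,1]],
  ],
)

```text
time_s: 14.37
position: [0.4799, -0.2529, 0.1995]
eef_rot: [1.244, 1.191, -1.25]
ft_force: [0.5, 0.1, -0.7]
width: 0.0232
```

Call:
jog_arm(
  plan=[
    [[-1,0,0,0,0,0,1],[-1,0,0,0,0,0,1]],
  ],
)

```text
time_s: 14.53
position: [0.4845, -0.2542, 0.2307]
eef_rot: [1.245, 1.178, -1.244]
ft_force: [1.0, -0.4, -0.7]
width: 0.0235
```

Run:
```python
from h import *
go((.540,.1675,.225),-8)
o=snap("12",(290,130,370,210),(350,190,450,260))
C=cloud("side",o["side"][1]); print(proj("side",[.4819,-.254,.1]))
# lid front edge & plane
C0=cloud("side",np.load("side0.npz")["d"]) 
for n,c in(("before",C0),("after",C)):
    X,Y,Z=c[...,0],c[...,1],c[...,2]
    m=(X>.455)&(X<.465)&(Y>-.22)&(Y<-.15)&(Z>.06)&(Z<.11); b=(X>.6)&(X<.62)&(Y>-.3)&(Y<-.15)&(Z>.06)&(Z<.11)
    print(n,m.sum(),Z[m].mean(),b.sum(),Z[b].mean())
```

```text
t 14.53 pos [ 0.4845 -0.2542  0.2307] jawyaw -2.86 xaxis [ 0.006 -0.005 -1.   ] w 0.0235 F [ 0.95 -0.39 -0.68] T [ 0.005 -0.106  0.007] j [ 0.87  0.34 -0.56  1.47  0.19  1.37  0.25]
units [  0.163   1.373 -16.959] rot [ 0.09   0.004 -0.006]
[[340.22658873 191.6427205 ]]
before 46 0.084909275233376 147 0.08013779999317013
after 44 0.07947327593148057 152 0.07951862934381927
```

View pics/side12.png

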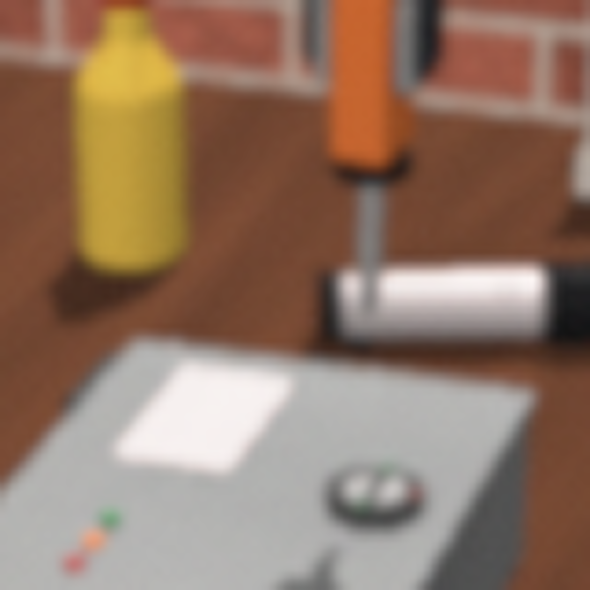

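Call:
jog_arm(
  plan=[
    [[0.2,1.37,-16.9,0.09,0,0,1],[0.2,1.37,-16.9,0.09,0,0,1],[0.2,1.37,-16.9,0.09,0,0,1],[0.2,1.37,-16.9,0.09,0,0,1],[0.2,1.37,-16.9,0.09,0,0,1]],
  ],
)

```text
time_s: 15.05
position: [0.508, -0.0449, 0.2217]
eef_rot: [1.309, 1.142, -1.315]
ft_force: [0.6, 0.6, -0.5]
width: 0.0232
```

Run:
```python
from h import *
go((.540,.1675,.225),-8)
```

```text
t 15.05 pos [ 0.508  -0.0449  0.2217] jawyaw -8.02 xaxis [-0.004 -0.001 -1.   ] w 0.0232 F [ 0.58  0.58 -0.47] T [-0.025 -0.099 -0.027] j [ 0.57  0.29 -0.65  1.57  0.18  1.34 -0.24]
units [-0.142  0.081 -8.592] rot [-0.     0.001  0.004]
```

Call:
jog_arm(
  plan=[
    [[-0.1,0.08,-8.6,0,0,0,1],[-0.1,0.08,-8.6,0,0,0,1],[-0.1,0.08,-8.6,0,0,0,1],[-0.1,0.08,-8.6,0,0,0,1],[-0.1,0.08,-8.6,0,0,0,1]],
  ],
)

```text
time_s: 15.47
position: [0.5394, 0.1604, 0.224]
eef_rot: [1.308, 1.14, -1.315]
ft_force: [1.0, 0.1, -0.6]
width: 0.0234
```

Run:
```python
from h import *
go((.540,.1675,.225),-8)
```

```text
t 15.47 pos [0.5394 0.1604 0.224 ] jawyaw -8.01 xaxis [-0.004 -0.003 -1.   ] w 0.0234 F [ 1.03  0.09 -0.64] T [-0.002 -0.086  0.015] j [ 0.18  0.42 -0.71  1.43  0.27  1.4  -0.68]
units [-0.041 -0.017 -0.283] rot [-0.     0.003  0.003]
```

Call:
jog_arm(
  plan=[
    [[1,0,0,0,0,0,1],[2,0,0,0,0,0,1],[2.4,0,0,0,0,0,1],[2.4,0,0,0,0,0,1],[2.4,0,0,0,0,0,1]],
  ],
)

```text
time_s: 15.88
position: [0.5401, 0.1585, 0.165]
eef_rot: [1.31, 1.14, -1.315]
ft_force: [-0.4, -0.2, -0.4]
width: 0.0231
```

Run:
```python
from h import *
go((.540,.1678,.150),-8)
o=snap("13",(225,225,295,295),None)
st()
p,Rm,y=st(0);print(proj("side",[p-[0,0,.0698],[.5398,.1678,.064]]))
```

```text
t 15.88 pos [0.5401 0.1585 0.165 ] jawyaw -8.06 xaxis [-0.003 -0.001 -1.   ] w 0.0231 F [-0.35 -0.23 -0.38] T [ 0.035  0.015 -0.017] j [ 0.18  0.45 -0.7   1.53  0.3   1.27 -0.7 ]
units [ 0.598 -0.055 -0.371] rot [-0.001  0.002  0.002]
t 15.93 pos [0.541  0.159  0.1663] jawyaw -8.07 xaxis [ 0. -0. -1.] w 0.0229 F [ 0.75 -0.05 -0.71] T [-0.016 -0.081  0.018] j [ 0.18  0.45 -0.7   1.52  0.3   1.27 -0.7 ]
[[256.84495243 267.59102389]
 [256.83055807 281.61435041]]
```

View pics/side13.png

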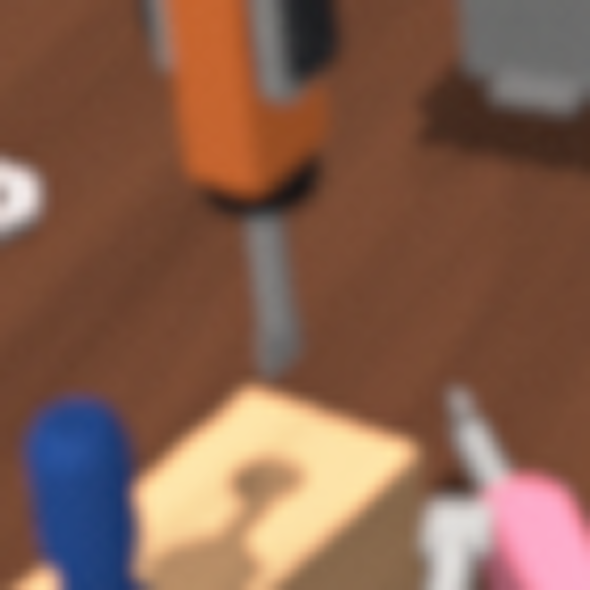

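Run:
```python
from h import *
p,Rm,y=st(0); t=p-[0,0,.0698]
h=onz("side",[[256.06,281.6]],.064)[0]; b=onz("side",[[257.2,267.8]],t[2])[0]-t
print("hole",h,"bias",b,"target",h-b)
go((.541,.1675,.140),-8)
```

```text
hole [0.54145955 0.16833565 0.064     ] bias [-1.10892247e-03  4.40858157e-04  2.77555756e-17] target [0.54256847 0.16789479 0.064     ]
t 15.93 pos [0.541  0.159  0.1663] jawyaw -8.07 xaxis [ 0. -0. -1.] w 0.0229 F [ 0.75 -0.05 -0.71] T [-0.016 -0.081  0.018] j [ 0.18  0.45 -0.7   1.52  0.3   1.27 -0.7 ]
units [ 1.051 -0.049 -0.335] rot [-0.001  0.    -0.   ]
```

Call:
jog_arm(
  plan=[
    [[0,-0.06,-0.34,0,0,0,1],[0.4,-0.06,-0.34,0,0,0,1],[0.9,-0.06,-0.34,0,0,0,1],[0.9,-0.06,-0.34,0,0,0,1]],
  ],
)

```text
time_s: 16.27
position: [0.5389, 0.1684, 0.1417]
eef_rot: [1.308, 1.142, -1.313]
ft_force: [-0.2, -0.8, -2.2]
width: 0.0231
```

Run:
```python
from h import *
go((.5405,.1678,.0785),-8)
o=snap("14",(225,225,295,295),None)
st()
```

```text
t 16.27 pos [0.5389 0.1684 0.1417] jawyaw -7.93 xaxis [-0.003 -0.001 -1.   ] w 0.0231 F [-0.24 -0.81 -2.19] T [-0.064  0.053  0.05 ] j [ 0.15  0.48 -0.69  1.55  0.32  1.23 -0.73]
units [2.527 0.072 0.01 ] rot [0.001 0.001 0.003]
t 16.32 pos [0.5394 0.1684 0.1425] jawyaw -7.95 xaxis [-0.002 -0.001 -1.   ] w 0.0235 F [ 0.66 -0.76 -0.21] T [0.004 0.021 0.044] j [ 0.16  0.48 -0.69  1.55  0.32  1.23 -0.73]
```

View pics/side14.png

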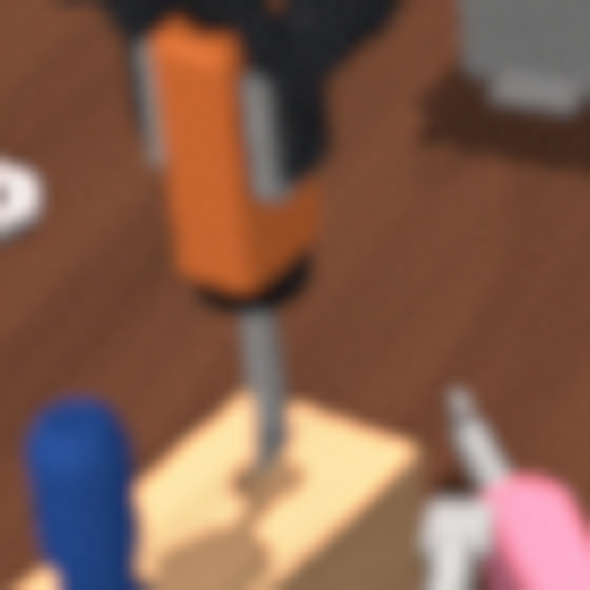

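Call:
jog_arm(
  plan=[
    [[0.25,0.04,0,0,0,0,1],[0.5,0.04,0,0,0,0,1],[0.75,0.04,0,0,0,0,1],[1,0.04,0,0,0,0,1],[1,0.04,0,0,0,0,1]],
  ],
)

```text
time_s: 16.73
position: [0.5402, 0.1679, 0.1167]
eef_rot: [1.309, 1.141, -1.314]
ft_force: [0.5, -0.9, -1.3]
width: 0.0234
```

Run:
```python
from h import *
go((.5405,.1678,.0785),-8)
```

```text
t 16.73 pos [0.5402 0.1679 0.1167] jawyaw -7.97 xaxis [-0.003 -0.001 -1.   ] w 0.0234 F [ 0.47 -0.93 -1.33] T [-0.065  0.007 -0.004] j [ 0.15  0.5  -0.68  1.59  0.33  1.18 -0.74]
units [1.529 0.015 0.   ] rot [0.001 0.001 0.003]
```

Tip is about 17 mm inside the hole with no contact.

Call:
jog_arm(
  plan=[
    [[0.35,0,0,0,0,0,1],[0.7,0,0,0,0,0,1],[1.05,0,0,0,0,0,1],[1.35,0,0,0,0,0,1],[1.4,0,0,0,0,0,1]],
  ],
)

```text
time_s: 17.15
position: [0.5399, 0.1678, 0.0813]
eef_rot: [1.308, 1.142, -1.314]
ft_force: [-1.1, 0.3, -2.3]
width: 0.0235
```

Call:
jog_arm(
  plan=[
    [[0,0,0,0,0,0,1]],
  ],
)

```text
time_s: 17.23
position: [0.5406, 0.1682, 0.0824]
eef_rot: [1.309, 1.141, -1.313]
ft_force: [0.7, 0.3, -1.3]
width: 0.0234
```

Run:
```python
from h import *
go((.5405,.1678,.0785),-8)
```

```text
t 17.23 pos [0.5406 0.1682 0.0824] jawyaw -7.96 xaxis [-0.002 -0.    -1.   ] w 0.0234 F [ 0.69  0.26 -1.33] T [ 0.017  0.004 -0.009] j [ 0.14  0.54 -0.67  1.63  0.36  1.11 -0.76]
units [ 0.155 -0.001  0.016] rot [0.001 0.001 0.002]
```

Call:
jog_arm(
  plan=[
    [[0.05,0,0,0,0,0,1],[0.1,0,0,0,0,0,1],[0.15,0,0,0,0,0,1],[0.18,0,0,0,0,0,1],[0.18,0,0,0,0,0,1]],
  ],
)

```text
time_s: 17.65
position: [0.5413, 0.1685, 0.079]
eef_rot: [1.311, 1.14, -1.311]
ft_force: [0.1, -0.8, -1.5]
width: 0.0232
```

Run:
```python
from h import *
st();avg(2)
```

```text
t 17.65 pos [0.5413 0.1685 0.079 ] jawyaw -7.96 xaxis [ 0.  0. -1.] w 0.0232 F [ 0.14 -0.76 -1.53] T [-0.009  0.005  0.006] j [ 0.14  0.54 -0.66  1.63  0.36  1.1  -0.77]
avgF [-0.01 -0.4  -1.06] avgT [-0.004  0.003 -0.002] Tz [ 0.006 -0.011]
```

Lower a touch more until contact is felt.

Call:
jog_arm(
  plan=[
    [[0.04,0,0,0,0,0,1],[0.06,0,0,0,0,0,1],[0.06,0,0,0,0,0,1]],
  ],
)

```text
time_s: 18.0
position: [0.5415, 0.1686, 0.0778]
eef_rot: [1.311, 1.14, -1.31]
ft_force: [0.4, -0.6, 1.4]
width: 0.0233
```

Run:
```python
from h import *
st();avg(2)
```

```text
t 18.0 pos [0.5415 0.1686 0.0778] jawyaw -7.96 xaxis [ 0.  0. -1.] w 0.0233 F [ 0.38 -0.61  1.45] T [-0.013  0.133 -0.006] j [ 0.14  0.54 -0.66  1.63  0.37  1.1  -0.77]
avgF [-0.12 -0.63  1.41] avgT [-0.014  0.14  -0.029] Tz [-0.006 -0.052]
```

Call:
jog_arm(
  plan=[
    [[0,0,0,0,0,0,0.3],[0,0,0,0,0,0,0],[0,0,0,0,0,0,-0.5],[0,0,0,0,0,0,-1],[0,0,0,0,0,0,-1]],
  ],
)

```text
time_s: 18.52
position: [0.5413, 0.1685, 0.0774]
eef_rot: [1.311, 1.14, -1.311]
ft_force: [-0.2, -0.5, 1.3]
width: 0.0768
```

Call:
jog_arm(
  plan=[
    [[0,0,0,0,0,0,-1],[0,0,0,0,0,0,-1],[0,0,0,0,0,0,-1],[0,0,0,0,0,0,-1]],
  ],
)

```text
time_s: 18.85
position: [0.5413, 0.1685, 0.0774]
eef_rot: [1.311, 1.14, -1.311]
ft_force: [-0.5, 0.6, -0.5]
width: 0.0855
```

Run:
```python
from h import *
st()
o=snap("15",(200,150,330,330),None)
```

```text
t 18.85 pos [0.5413 0.1685 0.0774] jawyaw -7.96 xaxis [-0.  0. -1.] w 0.0855 F [-0.46  0.55 -0.47] T [-0.001 -0.027 -0.01 ] j [ 0.14  0.54 -0.66  1.63  0.37  1.1  -0.77]
```

View pics/side15.png

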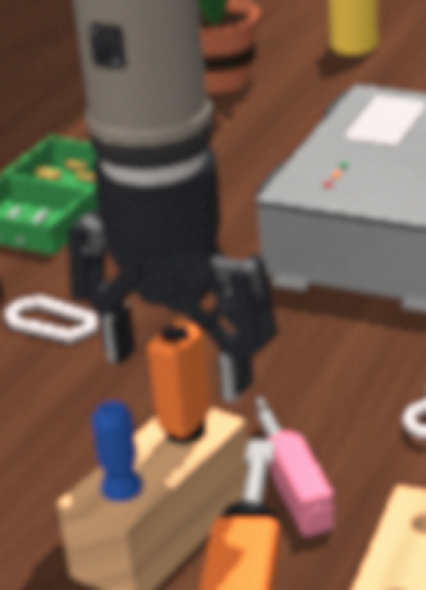

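Driver seated upright and released. Retreat upward and sideways for a clear final view.

Call:
jog_arm(
  plan=[
    [[-1,0,0,0,0,0,-1],[-2.2,0,0,0,0,0,-1],[-3.5,0,0,0,0,0,-1],[-5,0,0,0,0,0,-1],[-6.5,0,0,0,0,0,-1]],
  ],
)

```text
time_s: 19.32
position: [0.5407, 0.1683, 0.2413]
eef_rot: [1.31, 1.141, -1.311]
ft_force: [-0.7, -0.5, 0.2]
width: 0.0854
```

Call:
jog_arm(
  plan=[
    [[-0.5,-4,5,0,0,0,-1],[-0.5,-4,5,0,0,0,-1],[-0.5,-4,5,0,0,0,-1],[-0.5,-4,5,0,0,0,-1],[-0.5,-4,5,0,0,0,-1]],
  ],
)

```text
time_s: 19.73
position: [0.4208, 0.0525, 0.2524]
eef_rot: [1.31, 1.132, -1.322]
ft_force: [0.0, -0.2, -0.7]
width: 0.0854
```

Call:
jog_arm(
  plan=[
    [[0,0,0,0,0,0,-1],[0,0,0,0,0,0,-1],[0,0,0,0,0,0,-1]],
  ],
)

```text
time_s: 19.98
position: [0.4257, 0.0599, 0.2526]
eef_rot: [1.311, 1.142, -1.308]
ft_force: [-0.3, -0.2, -0.7]
width: 0.0854
```

Run:
```python
from h import *
st()
o=snap("16",(200,160,380,340),(140,110,540,350))
im=o["side"][0]; cv2.imwrite("pics/c16.png",cv2.resize(im[175:210,320:365,::-1],None,fx=14,fy=14,interpolation=cv2.INTER_CUBIC))
C=cloud("side",o["side"][1]); X,Y,Z=C[...,0],C[...,1],C[...,2]
m=(X>.455)&(X<.465)&(Y>-.22)&(Y<-.15)&(Z>.06)&(Z<.11); print(Z[m].mean())
st()
```

```text
t 19.98 pos [0.4257 0.0599 0.2526] jawyaw -7.84 xaxis [ 0.001  0.001 -1.   ] w 0.0854 F [-0.33 -0.21 -0.68] T [ 0.024  0.026 -0.   ] j [ 0.5   0.08 -0.72  1.71  0.05  1.37 -0.36]
0.07955190557680117
t 20.08 pos [0.4256 0.06   0.2523] jawyaw -7.81 xaxis [-0.     0.002 -1.   ] w 0.0854 F [-0.18  0.14  0.12] T [ 0.071 -0.02  -0.003] j [ 0.5   0.08 -0.72  1.71  0.05  1.37 -0.36]
```

View pics/side16.png

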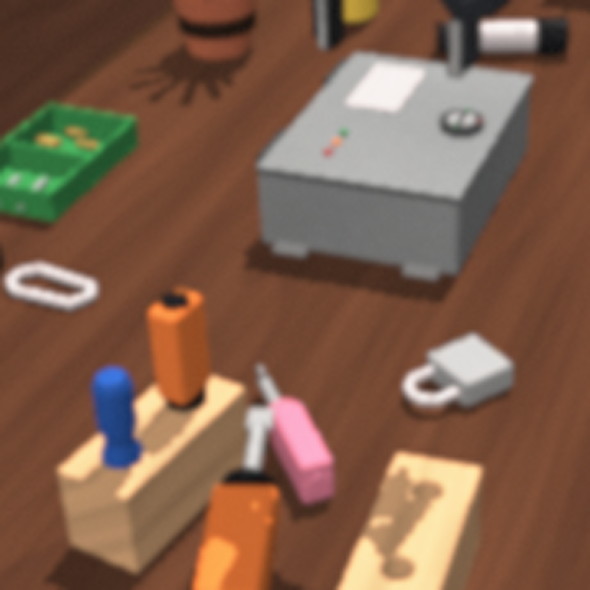

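View pics/top16.png

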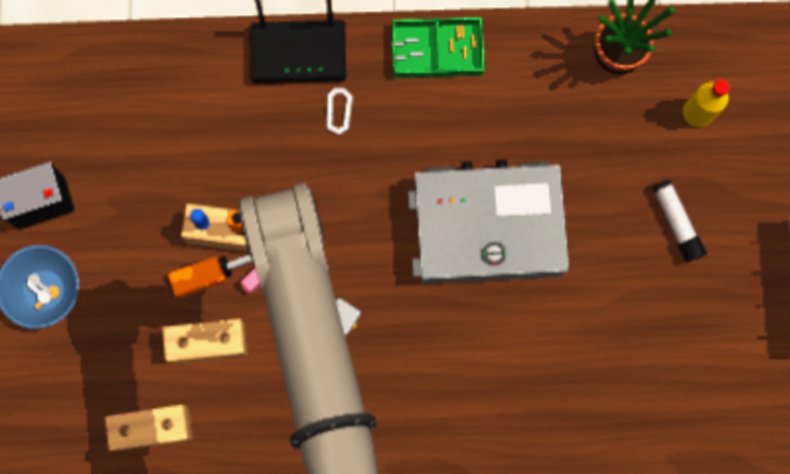

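View pics/c16.png

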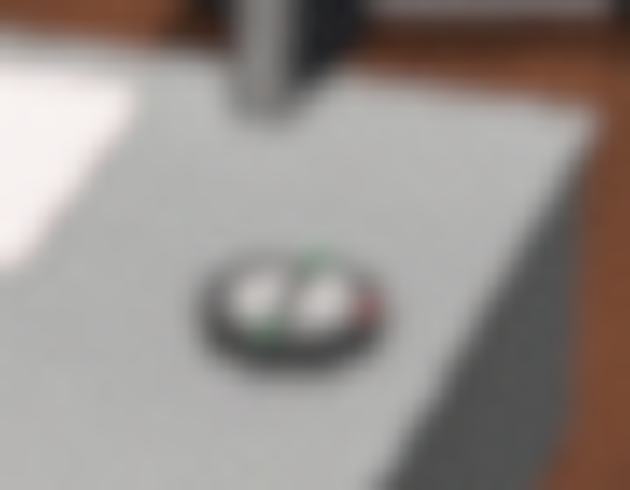

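Run:
```python
from h import *
im=np.load("top16.npz")["im"]; g=cv2.cvtColor(im,cv2.COLOR_RGB2GRAY).astype(float)
print(g[232:246,384:398].astype(int))
pts=[]
for u in range(387,394):
    c=255-g[235:242,u]; c=np.clip(c-c.min()-5,0,None)[1:-1]; pts.append((u,(c*np.arange(236,241)).sum()/c.sum()))
Q=onz("top",pts,.086); print(np.round(pts,2)[:,1]); f=np.polyfit(Q[:,1],Q[:,0],1); print("slot yaw from y axis deg",-np.degrees(np.arctan(f[0])))
```

```text
[[170 171 167 152 139 136 137 138 143 150 167 173 174 174]
 [168 164 141 116 101  94  96  99 100 113 147 167 171 171]
 [165 138 102  97 132 157 162 159 113  93 114 153 167 171]
 [137 102 110 144 185 206 211 208 174 125  99 132 164 170]
 [ 94  91 128 185 205 209 211 210 204 161  97 115 162 171]
 [ 84  97 115 158 165 163 167 166 163 137  84 118 156 170]
 [ 83 100  96 113 111 111 132 137 136 127  84 115 150 169]
 [ 77  91  93 143 167 175 188 190 188 169 102 102 152 170]
 [ 79  77  90 143 186 206 210 209 194 151  97 106 157 170]
 [100  75  81 105 138 175 181 173 146  97  92 119 162 170]
 [142 102  82  78  87 114 124 113  94  87 113 145 167 172]
 [165 145 126  93  81  86  94  93  99 125 148 165 170 171]
 [171 169 165 141 131 128 130 132 138 162 168 171 171 171]
 [173 172 170 169 167 168 168 167 168 170 168 171 173 173]]
[238.55 238.15 237.93 237.84 237.8  237.87 237.91]
slot yaw from y axis deg 3.7017710747624597
```

```bash
python3 -c "
from station import robot
print(robot.sign_off())"
```

```text
the job is handed in; nothing more can be done
None
```

The latch is turned to its stop, the lid is fully home and the orange driver is back upright in its own hole. I handed the job in at about 20 s.

**How it went:** I followed the latch down as it turned. The torque at the stop averaged 0.24 N m, with a highest single reading of 0.28. The push on the lid stayed around 7–8 N. Then I unloaded the blade, lifted it out and returned the driver until I felt the collar touch the block.

**Last checks:**
- **Latch:** the slot lies between the green dots. A rough fit in the top view put it about 2° from the box's y axis, which is within what that picture can resolve.
- **Lid:** the front dropped about 5.4 mm by depth, and the lid now reads level.
- **Driver:** it stands with the collar on the block, and the gripper is open and clear.
- **Other things:** the cross-head driver, padlock, carabiner, bowl, battery and torch look unmoved. I compared pictures only, and the arm half hides the padlock in the last top view.

**What disagreed:**
- **Fallen look-alikes:** the pink driver and the larger orange one, which at first stood on their tips, were lying on the table in my second set of pictures at 1.8 s. My fingers had passed more than 30 mm above them with no contact force, so I think they fell on their own. I left them there.
- **Fingertip height:** the pictures put the open fingertips about 20 mm higher than the TCP description implies. I set the grasp height from the pictures.

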